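# Make a vase ready on the banding wheel

## Task

Make the frosted vase ready for painting: clear every colour jar off the banding wheel and stand it upright in the low wooden tray, then stand the vase upright in the centre of the wheel. With the vase standing there, dust its inside with the long bottle brush, three full strokes from the bottom up to the rim, and put the brush back upright in its tube. Leave the vase centred on the wheel, and leave the glass snail, the glass of paintbrushes and the amber bottle alone.

Things in the scene. Friction and masses are not known exactly. Their poses are not given: they have to be found in the camera images.
- wheel_top (a point): centre of the top face of the banding wheel: a round aluminium turntable head, 220 mm across, 13 mm thick, with fine dark rings, on a dark cast foot 140 mm across; its top face is 60 mm above the bench. The head turns about the vertical with slight friction, so a sideways push may turn it; it need not be turned. The foot stands fixed to the bench.
- tray: low wooden tray, open above, fixed to the bench: 230 mm along its x, 190 mm along its y, 22 mm high, walls and floor 6 mm thick. Origin: centre of its underside.
- jar1: squat closed jar of enamel colour with a gold lid: upright cylinder 38 mm across and 32 mm high, about 70 g, heavier towards its foot. Origin: centre of its underside. Three to five of the five jars are there, all standing on the wheel at the start; None if absent.
- jar2: squat closed jar of enamel colour with a dark brown lid: upright cylinder 38 mm across and 32 mm high, about 70 g, heavier towards its foot. Origin: centre of its underside. Three to five of the five jars are there, all standing on the wheel at the start; None if absent.
- jar3: squat closed jar of enamel colour with a red lid: upright cylinder 38 mm across and 32 mm high, about 70 g, heavier towards its foot. Origin: centre of its underside. Three to five of the five jars are there, all standing on the wheel at the start; None if absent.
- jar4: squat closed jar of enamel colour with a blue lid: upright cylinder 38 mm across and 32 mm high, about 70 g, heavier towards its foot. Origin: centre of its underside. Three to five of the five jars are there, all standing on the wheel at the start; None if absent.
- jar5: squat closed jar of enamel colour with a green lid: upright cylinder 38 mm across and 32 mm high, about 70 g, heavier towards its foot. Origin: centre of its underside. Three to five of the five jars are there, all standing on the wheel at the start; None if absent.
- vase: frosted pale blue-white glass vase with small raised blossoms: straight cylinder, 64 mm across outside, 54 mm inside, 115 mm high, open at the top, floor 8 mm thick, about 320 g. It stands on the bench at the start. Origin: centre of its underside; z up its axis.
- vase_floor (a point): centre of the vase's inner floor, 8 mm above its underside; z up the vase's axis; the rim is 107 mm above it
- brush: long bottle brush, 200 mm long, about 70 g, standing handle up in the white tube. From its foot: bristles 47 mm across (the stiff part is 40 mm) from 0 to 60 mm, thin wire to 100 mm, dark wooden handle 14 mm across from 100 to 200 mm. Origin: centre of the foot, the lower end of the bristles; z runs up along the handle.
- brush_foot (a point): lower end of the bristles, on the brush's axis (the same point as the brush's origin)
- tube: brush tube: white tube, 60 mm across outside and 54 mm inside, on a red round foot 90 mm across and 8 mm high, fixed to the bench; the tube's mouth is 100 mm above the bench. Origin: centre of its underside.
- tube_floor (a point): centre of the inner floor of the brush tube, 8 mm above the bench, on which the brush stands
- snail: frosted glass snail paperweight, about 90 mm long and 46 mm high, to be left alone. Origin: under its shell.
- brush_glass: drinking glass of paintbrushes, 68 mm across, the brushes up to 170 mm high, to be left alone. Origin: centre of its underside.
- medium: amber bottle with a white cap, 52 mm across, 110 mm high, to be left alone. Origin: centre of its underside.

How it is judged:
By the outcome, as a careful person would: the job done as asked, in the order asked, and still so for the second after the job is handed in, with the robot touching nothing.
Of jar1, jar2, jar3, jar4, jar5 only 3 to 5 are there at a start; the rules pass over those that are not, and their reading is None.
At some moment in a run one of jar1, jar2, jar3, jar4, jar5, vase may be knocked a few centimetres aside while the robot is not near it.
It also fails if it takes over 210 s, if anything falls off the work surface, if the arm or the gripper's body presses on something with over 40 N, if the wrist force passes 120 N, or if a joint passes its speed limit or range.

## Robot

A 6-joint arm with a two-finger parallel gripper is mounted at the origin on the work surface. World frame = base frame: x ahead of the robot, y to its left, z up, the work surface at z = 0. Lengths are in mm, angles in degrees, forces in N, time in s.
With the tool pointing down it reaches from about 325 to 900 mm from the base axis. Payload 3.5 kg.
Tool frame: the origin (TCP) lies on the centre line of the jaws, within the pads' length; the fingertips stand 11 mm ahead of it and the grasp point (between the pads) lies 8 mm behind it; z points along the fingers, y is the line along which they close (so a half turn about z gives the same grasp; the last joint's range is limited). The gripper opens to 85 mm and grips with 20 to 120 N. Pads are 22 mm wide; open, the fingers measure 114 mm over their backs; the gripper's body (76 mm by 85 mm) begins 54 mm behind the grasp point. The pads swing forward as they close: fully open they stand 13 mm farther back than shut.
Start: joints at [69.591, 15.837, -1.513, 72.651, 0, 84.076], TCP at [156.329, 605.131, 242.313] pointing down, gripper open.
Joint ranges: [-178.77, 178.77], [-48.84, 107.48], [-61.69, 71.31], [-111.58, 123.2], [-90, 87.43], [-180, 180]. Speed limits (degrees/s): [147.25, 147.25, 180, 180, 180, 180].

## Interface

Orientations are given as a 3x3 rotation matrix whose columns are the frame's x, y, z axes.
In Python, from plant import sense, capture, camera_info, hand_in, look_for, regions_of gives the robot as it stands.
- The arm moves only by the tool jog_arm, never from a script. Its argument "steps" is one flat list of numbers, 7 for each row, row after row: the turn, a rotation vector about the world's x, y, z in degrees, then the shift along the world's x, y, z in m, then the finger opening in m, from 0 to 0.0854. A call has 1 to 8 rows; each row is the pose to reach, as a shift and turn from the pose commanded when the call began; what a row does not reach only later rows make up. A row lasts 1/12 s, in which the tool goes at most 41.7 mm and 7.16 degrees, less where a joint would pass 70% of its speed; a pose out of reach is approached as far as the arm can. A call with a gripper value outside its range is refused whole. The fingers move at their own pace and stop on an object; the grip force is fixed at half the most. Time passes only in rows, so rows that repeat a pose let the fingers close. It gives the time, the measured TCP pose, the force, the opening and the grip force at its end, in the units of the state.
- sense(): the state, without advancing time (a new reading comes with each control period).
- capture(name): name is "scene" or "top"; returns (picture, depth): 420x560x3 uint8, red, green, blue; 420x560 float32, mm along the optical axis (not along the pixel's ray), 0 where there is no reading.
- camera_info(name): a dict with "fx", "fy", "cx", "cy" (pixels), "extrinsics" (4x4, takes a point from camera to world coordinates). Camera axes: x right, y down, z forward; pixel columns grow to the right and rows downward; lengths in mm; the calibration is good to about 2 mm. A picture is of the moment at which its call begins. camera_info takes no time and is no camera call.
- hand_in(): hands the job in; it is judged then, once.
Trained networks look in the newest picture that a camera, given by its name, has taken for a name from the list of things; names that differ only in an ending like _2 or _b are one class to them, and where a whole thing is asked for, a point or a joint stands for the part that bears it (a point fixed in the world has none). Each returns a list of dicts, best first, with "confidence" (0 to 1); they miss things now and then, are a little off and sometimes report something else, mostly with a low value. They report only what shows in the picture. A call takes as long as a camera call.
- look_for(camera, name): "xy" ([column, row] in pixels, amid what is visible of it).
- regions_of(camera, name): "pixels" (420x560 bool, what is visible of it) and "xy" ([column, row] in pixels, amid what is visible of it).
The state is a dict: "t": time; "qpos": joint angles; "joint_velocities": joint speeds; "effort": joint torques, N m; "tcp_pos": TCP position; "tcp_rot": TCP orientation; "contact_force": force on the tool from outside, world axes, zero at the start; "wrist_torque": the same for the moment, N m; "finger_gap": finger opening in mm; "gripper_force": force on a finger pad.
Only numpy, scipy, OpenCV 4.12 (cv2) and the standard library are available. Lean on these libraries where they do the work, as an engineer would, in place of code of your own. Each camera call takes 0.05 s, during which the arm holds its last target. There are 200 camera calls.

## Working session

There is one attempt and no reset: what is moved stays moved. The work goes in short steps, Python scripts to look and compute and a tool call to move; the robot and the scene stay as the last step left them, time stands still between calls to the robot, and variables do not carry over. Pictures are saved under pics/ and viewed, at most 14 in all, crops included, and the job is handed in when it is done.

Besides the shell and the picture viewer there is one more tool, called after "Request:" as name(argument=value, ...) on one line, values as JSON. jog_arm: Moves the arm, as the interface text tells. Its arguments: {"type":"object","properties":{"steps":{"type":"array"}},"required":["steps"]}

```bash
mkdir -p pics; ls
cat > h.py <<'E'
import numpy as np,cv2
from plant import *
def world(cam,depth):
    i=camera_info(cam);E=np.array(i["extrinsics"])
    v,u=np.mgrid[0:420,0:560]
    P=np.stack([(u-i["cx"])/i["fx"]*depth,(v-i["cy"])/i["fy"]*depth,depth,np.ones_like(depth)],-1)
    W=(P@E.T)[...,:3]; W[depth==0]=np.nan
    return W
def save(n,im): cv2.imwrite("pics/"+n,im[...,::-1])
E
python3 - <<'E'
from h import *
for c in ("scene","top"):
    im,d=capture(c);save(c+"0.png",im);np.save(c+"0.npy",d)
    W=world(c,d)
    print(c,np.array(camera_info(c)["extrinsics"])[:3,3].round())
    for n in "wheel_top tray jar1 jar2 jar3 jar4 jar5 vase brush tube snail brush_glass medium".split():
        for r in regions_of(c,n)[:2]:
            if r["confidence"]<.2: continue
            p=W[r["pixels"]];p=p[~np.isnan(p[:,0])]
            if len(p)==0: continue
            print(n,round(r["confidence"],2),np.round(r["xy"]),"min",np.percentile(p,3,0).round(),"max",np.percentile(p,97,0).round(),len(p))
E
```

```text
pics
scene [1153. -349.  781.]
wheel_top 0.76 [368. 139.] min [392. 170.  52.] max [589. 368.  64.] 2663
tray 0.94 [294. 200.] min [436. -96.   4.] max [661.  88.  23.] 5668
jar1 0.78 [381. 140.] min [518. 237.  64.] max [551. 272.  95.] 239
jar1 0.75 [380. 115.] min [355. 291.   3.] max [473. 410.  95.] 261
jar2 0.78 [381. 140.] min [518. 237.  64.] max [551. 272.  95.] 239
jar2 0.75 [380. 115.] min [355. 291.   3.] max [473. 410.  95.] 261
jar3 0.78 [381. 140.] min [518. 237.  64.] max [551. 272.  95.] 239
jar3 0.75 [380. 115.] min [355. 291.   3.] max [473. 410.  95.] 261
jar4 0.78 [381. 140.] min [518. 237.  64.] max [551. 272.  95.] 239
jar4 0.75 [380. 115.] min [355. 291.   3.] max [473. 410.  95.] 261
jar5 0.78 [381. 140.] min [518. 237.  64.] max [551. 272.  95.] 239
jar5 0.75 [380. 115.] min [355. 291.   3.] max [473. 410.  95.] 261
vase 0.65 [179. 184.] min [ 407. -287.    3.] max [ 468. -228.  116.] 1367
brush 0.74 [213. 227.] min [ 626. -250.   65.] max [ 650. -224.  209.] 331
tube 0.92 [222. 261.] min [ 620. -276.    4.] max [ 685. -199.  101.] 1446
snail 0.83 [412. 233.
[... 1087 characters left out ...]
 [496. 298.  66.] max [528. 331.  96.] 159
vase 0.74 [339. 267.] min [ 405. -284.   -1.] max [ 463. -225.  117.] 539
brush 0.71 [324. 205.] min [ 605. -276.    3.] max [ 673. -197.  101.] 491
brush 0.29 [251. 235.] min [438. -91.   0.] max [656.  88.  23.] 4713
tube 0.96 [325. 204.] min [ 605. -273.    3.] max [ 676. -196.  101.] 513
tube 0.7 [171. 254.] min [474. 208.  60.] max [508. 242.  97.] 172
snail 0.56 [191. 160.] min [756. 161.   2.] max [809. 201.  48.] 204
brush_glass 0.87 [400. 257.] min [ 425. -462.    4.] max [ 487. -398.  156.] 629
brush_glass 0.66 [141. 271.] min [438. 293.  71.] max [469. 326.  96.] 159
medium 0.64 [284. 152.] min [ 769. -151.   -2.] max [826. -98. 112.] 358
```

```bash
cat >> h.py <<'E'
from scipy import ndimage, optimize
def fitc(p,r):
    # circle centre from top disc points: min enclosing circle robustly
    p=p.astype(np.float32);(c,R)=cv2.minEnclosingCircle(p[:,:2]);return np.round(np.array([*c,R,*p[:,:2].mean(0)]),1)
def blobs(cam,d,lo,hi,box,mn=15):
    W=world(cam,d);z=W[...,2]
    m=(z>lo)&(z<hi)&(W[...,0]>box[0])&(W[...,0]<box[1])&(W[...,1]>box[2])&(W[...,1]<box[3])
    L,n=ndimage.label(m);out=[]
    for k in range(1,n+1):
        p=W[L==k]
        if len(p)>mn: out.append((len(p),fitc(p,0),np.median(p[:,2]).round(1),np.argwhere(L==k).mean(0).round()[::-1]))
    return out
E
python3 - <<'E'
from h import *
for c in ("top","scene"):
    d=np.load(c+"0.npy");im=cv2.imread(f"pics/{c}0.png")[...,::-1]
    print(c)
    for n,lo,hi,b in (("wheel",54,66,(350,650,120,420)),("jars",86,102,(350,650,120,420)),("vase",105,125,(380,500,-310,-200)),("tube",93,106,(590,700,-300,-180)),("brush",180,215,(590,700,-300,-180)),("tray",14,27,(400,700,-120,120))):
        for o in blobs(c,d,lo,hi,b): print(n,*o,im[int(o[3][1]),int(o[3][0])])
s=sense();print(s["tcp_pos"],s["tcp_rot"])
im=np.hstack([cv2.resize(cv2.imread("pics/top0.png")[120:320,90:440],None,fx=2.2,fy=2.2)]);cv2.imwrite("pics/t0.png",im)
E
```

```text
topTraceback (most recent call last):
  File "<stdin>", line 6, in <module>
  File "h.py", line 20, in blobs
    if len(p)>mn: out.append((len(p),fitc(p,0),np.median(p[:,2]).round(1),np.argwhere(L==k).mean(0).round()[::-1]))
                                     ~~~~^^^^^
  File "h.py", line 13, in fitc
    p=p.astype(np.float32);(c,R)=cv2.minEnclosingCircle(p[:,:2]);return np.round(np.array([*c,R,*p[:,:2].mean(0)]),1)
                                 ~~~~~~~~~~~~~~~~~~~~~~^^^^^^^^^
cv2.error: OpenCV(4.12.0) /io/opencv/modules/imgproc/src/shapedescr.cpp:201: error: (-215:Assertion failed) count >= 0 && (depth == CV_32F || depth == CV_32S) in function 'minEnclosingCircle'
```

View pics/scene0.png

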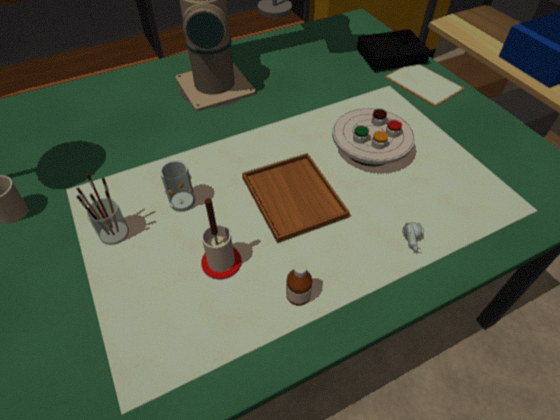

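The scene shows four jars on the wheel (green (361,133), brown (379,117), red (395,127), gold (380,140)), no blue one. The vase is at (178,187), the tube with brush at (218,250), and the tray at (295,197).

```bash
sed -i 's/cv2.minEnclosingCircle(p\[:,:2\])/cv2.minEnclosingCircle(p[:,:2].copy())/' h.py
python3 - <<'E'
from h import *
for c in ("top","scene"):
    d=np.load(c+"0.npy");im=cv2.imread(f"pics/{c}0.png")[...,::-1]
    print(c)
    for n,lo,hi,b in (("wheel",54,66,(350,650,120,420)),("jars",86,102,(350,650,120,420)),("vase",105,125,(380,500,-310,-200)),("tube",93,106,(590,700,-300,-180)),("brush",110,140,(590,700,-300,-180)),("brush",180,215,(590,700,-300,-180)),("tray",14,27,(400,700,-120,120))):
        for o in blobs(c,d,lo,hi,b,6): print(n,*o,im[int(o[3][1]),int(o[3][0])])
s=sense();print(s["tcp_pos"],s["tcp_rot"])
im=cv2.resize(cv2.imread("pics/top0.png")[120:320,90:440],None,fx=2.2,fy=2.2);cv2.imwrite("pics/t0.png",im)
E
```

```text
top
wheel 3674 [485.6 273.3 110.7 481.7 270.7] 59.8 [157. 260.] [155 157 131]
jars 134 [533.1 256.1  19.6 532.6 255.5] 91.2 [159. 241.] [155  91   0]
jars 141 [511.9 316.2  19.7 511.9 315.7] 91.2 [138. 249.] [134  15   6]
jars 134 [492.5 225.1  19.1 492.5 224.8] 91.2 [170. 254.] [10 65 24]
jars 146 [454.8 310.6  19.8 454.9 310.1] 91.5 [140. 269.] [48 19  8]
vase 134 [ 435.7 -256.3   31.7  436.  -256.6] 113.8 [341. 266.] [153 162 148]
tube 17 [ 664.9 -227.    16.4  668.6 -225.3] 99.2 [324. 187.] [69 63 50]
tube 60 [ 644.9 -236.7   29.8  632.5 -237.5] 99.3 [329. 198.] [118 127  93]
brush 12 [ 640.9 -237.3    6.4  638.5 -235.6] 126.1 [329. 194.] [35 35 31]
brush 35 [ 643.3 -238.     7.4  641.7 -237.5] 204.0 [333. 186.] [84 63 45]
tray 546 [ 5.462e+02 -3.000e-01  1.474e+02  5.453e+02 -1.900e+00] 21.3 [251. 236.] [112  59  20]
scene
wheel 2646 [485.9 273.1 112.5 496.2 260.1] 60.9 [372. 136.] [144 133 120]
jars 121 [453.5 309.   20.7 456.8 307.9] 92.4 [380. 113.] [45 14  4]
jars 124 [511.1 315.1  20.3 513.9 313.9] 92.5 [394. 125.] [124  21  16]
jars 137 [492.3 224.4  20.5 493.7 223.1] 92.3 [361. 130.] [20 67 34]
jars 136 [533.6 254.8  19.6 534.6 253.5] 92.7 [380. 136.] [145  91  21]
vase 302 [ 437.1 -258.    33.8  437.8 -258.4] 113.5 [173. 171.] [69 74 65]
tube 196 [ 645.6 -236.9   30.8  649.6 -238.2] 99.4 [216. 238.] [66 63 52]
tube 10 [ 644.  -238.5    2.6  644.5 -238.6] 98.2 [215. 236.] [56 49 47]
brush 63 [ 644.1 -238.7    6.7  647.5 -239.5] 126.0 [214. 229.] [32 17 11]
brush 102 [ 643.4 -238.8    8.   646.3 -239.1] 199.9 [209. 205.] [23  3  0]
tray 1015 [546.2  -2.6 148.  556.2  -3.1] 21.3 [295. 196.] [109  66  33]
[156.33437239 605.1111369  242.2851042 ] [[-9.68220809e-01  2.50096912e-01  6.78911778e-06]
 [ 2.50096910e-01  9.68220807e-01 -7.05012003e-05]
 [-2.42054976e-05 -6.65627918e-05 -9.99999997e-01]]
```

```bash
ls pics
```

```text
scene0.png
t0.png
top0.png
```

View pics/t0.png

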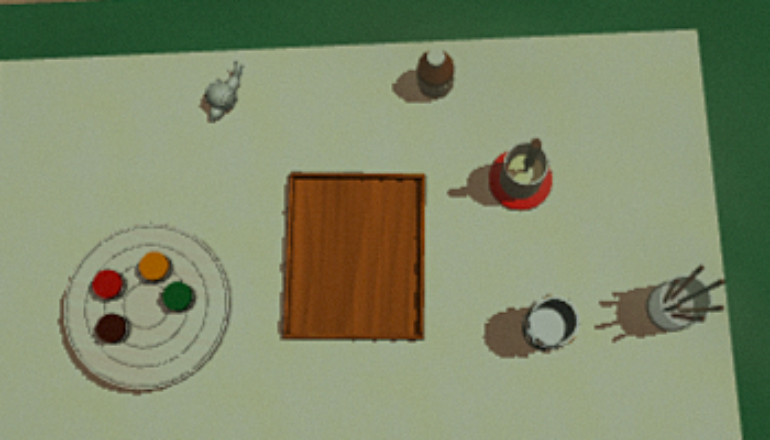

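Top view (crop): red (107,284), gold (153,265), green (177,296), brown (111,328) on the wheel. The tray is aligned with x/y, and the vase stands upright at (550,322). Red comes first.

Request:
jog_arm(steps=[0,0,-9,0.178,-0.145,-0.04,0.06,0,0,-18,0.356,-0.289,-0.08,0.06,0,0,-18,0.356,-0.289,-0.08,0.06,0,0,-18,0.356,-0.289,-0.08,0.06,0,0,-18,0.356,-0.289,-0.08,0.06,0,0,-18,0.356,-0.289,-0.08,0.06,0,0,-18,0.356,-0.289,-0.08,0.06,0,0,-18,0.356,-0.289,-0.08,0.06])

```text
t: 2.07
tcp_pos: [412.6, 396.8, 185.0]
tcp_rot: [[-0.844, 0.537, 0.0], [0.537, 0.844, 0.0], [-0.0, 0.001, -1.0]]
contact_force: [0.3, -0.0, 1.4]
finger_gap: 59.8
gripper_force: 0.0
```

Request:
jog_arm(steps=[0,0,0,0.04,-0.032,-0.025,0.06,0,0,0,0.07,-0.057,-0.025,0.06,0,0,0,0.09,-0.073,-0.025,0.06,0,0,0,0.09,-0.073,-0.025,0.06,0,0,0,0.09,-0.073,-0.025,0.06])

```text
t: 2.48
tcp_pos: [502.8, 323.8, 159.8]
tcp_rot: [[-0.842, 0.54, -0.0], [0.54, 0.842, 0.0], [0.0, 0.0, -1.0]]
contact_force: [-0.3, -1.0, 0.9]
finger_gap: 59.9
gripper_force: 0.0
```

```bash
cat > look.py <<'E'
from h import *
import sys
s=sense();print("t",round(s["t"],2),"tcp",s["tcp_pos"].round(1) if hasattr(s["tcp_pos"],"round") else s["tcp_pos"],"gap",s["finger_gap"],"F",np.round(s["contact_force"],1))
for c in sys.argv[1:]:
    im,d=capture(c);np.save(c+".npy",d);cv2.imwrite("pics/last_"+c+".png",im[...,::-1]);print(c)
    for n,lo,hi,b in (("wheel",54,66,(350,650,120,420)),("jars",86,102,(350,650,120,420)),("tjars",28,48,(430,665,-100,95)),("vase",106,122,(330,500,-330,-180)),("wvase",165,185,(400,560,190,350))):
        for o in blobs(c,d,lo,hi,b,20 if n!="wheel" else 300): print(n,o[0],*o[1],o[2],im[int(o[3][1]),int(o[3][0])])
E
python3 look.py top
```

```text
t 2.48 tcp [502.8 323.8 159.8] gap 59.86235800762259 F [-0.3 -1.   0.9]
top
wheel 3451 486.0 273.0 110.2 480.1 264.9 59.7 [160 161 134]
jars 134 532.1 256.6 19.6 532.8 256.0 91.4 [165  97   0]
jars 97 513.6 315.1 18.8 515.9 312.6 91.7 [137  14   6]
jars 134 492.4 226.1 19.3 492.2 224.6 91.8 [14 68 24]
jars 134 454.7 310.6 19.2 454.9 310.0 91.5 [52 22 11]
vase 136 435.9 -256.3 31.7 435.6 -256.2 114.0 [159 170 154]
```

Request:
jog_arm(steps=[0,0,0,0.009,-0.008,-0.03,0.06,0,0,0,0.009,-0.008,-0.06,0.06,0,0,0,0.009,-0.008,-0.086,0.06,0,0,0,0.009,-0.008,-0.086,0.06,0,0,0,0.009,-0.008,-0.086,0.03,0,0,0,0.009,-0.008,-0.086,0.03,0,0,0,0.009,-0.008,-0.086,0.03,0,0,0,0.009,-0.008,-0.086,0.03])

```text
t: 3.2
tcp_pos: [511.5, 318.3, 76.2]
tcp_rot: [[-0.844, 0.536, 0.003], [0.536, 0.844, 0.002], [-0.002, 0.003, -1.0]]
contact_force: [-1.6, -0.8, -0.6]
finger_gap: 36.8
gripper_force: 59.9
```

Request:
jog_arm(steps=[0,0,0,0,0,0.03,0.03,0,0,0,0,0,0.07,0.03,0,0,0,0.01,-0.03,0.085,0.03,0,0,0,0.022,-0.068,0.085,0.03,0,0,0,0.034,-0.106,0.085,0.03,0,0,0,0.046,-0.144,0.085,0.03,0,0,0,0.058,-0.182,0.085,0.03,0,0,0,0.066,-0.21,0.085,0.03])

```text
t: 3.87
tcp_pos: [577.9, 104.4, 160.8]
tcp_rot: [[-0.843, 0.538, 0.004], [0.538, 0.843, -0.001], [-0.003, 0.001, -1.0]]
contact_force: [0.9, 0.3, -0.6]
finger_gap: 36.5
gripper_force: 60.2
```

Request:
jog_arm(steps=[0,0,0,0.012,-0.035,-0.03,0.03,0,0,0,0.022,-0.065,-0.06,0.03,0,0,0,0.022,-0.065,-0.1,0.03,0,0,0,0.022,-0.065,-0.125,0.03,0,0,0,0.022,-0.065,-0.137,0.03,0,0,0,0.022,-0.065,-0.137,0.03,0,0,0,0.022,-0.065,-0.137,0.06,0,0,0,0.022,-0.065,-0.137,0.06])

```text
t: 4.53
tcp_pos: [599.7, 42.5, 23.7]
tcp_rot: [[-0.844, 0.537, 0.003], [0.537, 0.844, -0.0], [-0.002, 0.002, -1.0]]
contact_force: [0.7, 0.6, 0.2]
finger_gap: 59.0
gripper_force: 0.0
```

Request:
jog_arm(steps=[0,0,0,0,0,0.04,0.06,0,0,0,0,0,0.08,0.06,0,0,7,-0.01,0.03,0.11,0.06,0,0,14,-0.02,0.065,0.12,0.06,0,0,21,-0.032,0.103,0.13,0.06,0,0,28,-0.044,0.141,0.138,0.06,0,0,35,-0.056,0.179,0.138,0.06,0,0,42,-0.066,0.213,0.138,0.06])

```text
t: 5.2
tcp_pos: [532.4, 258.1, 163.1]
tcp_rot: [[-0.985, -0.172, 0.005], [-0.172, 0.985, 0.002], [-0.005, 0.001, -1.0]]
contact_force: [1.2, 0.0, -0.6]
finger_gap: 60.0
gripper_force: 0.0
```

```bash
python3 look.py top scene
```

```text
t 5.2 tcp [532.4 258.1 163.1] gap 60.02735662528705 F [ 1.2  0.  -0.6]
top
wheel 2637 485.2 270.3 109.2 468.9 249.0 59.6 [112 118  98]
jars 100 531.4 255.9 19.0 528.4 256.1 91.4 [78 43  0]
jars 138 493.0 225.3 19.5 492.2 224.7 91.5 [14 73 29]
jars 125 455.3 309.3 18.7 455.1 307.5 91.4 [49 18  6]
tjars 128 600.2 40.6 19.2 599.5 39.5 38.2 [146  21  10]
vase 61 438.2 -253.1 31.2 444.4 -239.3 114.1 [163 171 158]
vase 70 434.8 -257.9 31.1 427.9 -272.6 114.4 [55 58 49]
scene
wheel 2853 485.4 272.3 112.2 496.0 265.6 60.9 [111  88  66]
jars 28 463.7 318.0 15.6 465.6 317.8 92.8 [47 15  4]
jars 139 490.8 223.6 21.4 493.6 222.6 92.5 [14 66 28]
jars 139 532.2 255.4 19.8 534.6 253.4 92.3 [148  92  14]
tjars 182 600.3 40.0 20.6 602.4 37.6 38.4 [128  18  16]
vase 276 436.9 -257.4 33.3 437.1 -258.0 114.1 [69 73 67]
wvase 68 522.3 296.9 12.3 523.7 294.1 174.9 [ 9  9 10]
wvase 67 536.8 227.4 11.3 539.1 225.6 175.5 [ 7 10  8]
```

Request:
jog_arm(steps=[0,0,0,0.001,-0.002,-0.03,0.06,0,0,0,0.001,-0.002,-0.06,0.06,0,0,0,0.001,-0.002,-0.087,0.06,0,0,0,0.001,-0.002,-0.087,0.06,0,0,0,0.001,-0.002,-0.087,0.03,0,0,0,0.001,-0.002,-0.087,0.03,0,0,0,0.001,-0.002,-0.087,0.03,0,0,0,0.001,-0.002,-0.087,0.03])

```text
t: 5.97
tcp_pos: [535.1, 253.6, 75.3]
tcp_rot: [[-0.986, -0.165, 0.004], [-0.165, 0.986, 0.001], [-0.004, 0.001, -1.0]]
contact_force: [0.0, 0.1, -0.7]
finger_gap: 36.6
gripper_force: 59.9
```

Request:
jog_arm(steps=[0,0,0,0,0,0.03,0.03,0,0,0,0,0,0.07,0.03,0,0,0,-0.004,-0.03,0.085,0.03,0,0,0,-0.008,-0.068,0.085,0.03,0,0,0,-0.014,-0.106,0.085,0.03,0,0,0,-0.018,-0.144,0.085,0.03,0,0,0,-0.023,-0.182,0.075,0.03,0,0,0,-0.028,-0.214,0.055,0.03])

```text
t: 6.63
tcp_pos: [508.4, 36.8, 131.9]
tcp_rot: [[-0.986, -0.165, 0.009], [-0.165, 0.986, -0.001], [-0.009, -0.003, -1.0]]
contact_force: [0.6, -0.1, -2.0]
finger_gap: 36.5
gripper_force: 60.3
```

Request:
jog_arm(steps=[0,0,0,0,0,-0.03,0.03,0,0,0,0,0,-0.065,0.03,0,0,0,0,0,-0.095,0.03,0,0,0,0,0,-0.108,0.03,0,0,0,0,0,-0.109,0.03,0,0,0,0,0,-0.109,0.06,0,0,0,0,0,-0.109,0.06,0,0,0,0,0,-0.08,0.06])

```text
t: 7.3
tcp_pos: [501.5, 39.2, 45.0]
tcp_rot: [[-0.986, -0.165, -0.008], [-0.165, 0.986, 0.0], [0.008, 0.002, -1.0]]
contact_force: [-1.1, -0.2, 0.4]
finger_gap: 59.9
gripper_force: 0.0
```

Request:
jog_arm(steps=[0,0,0,0,0,0.04,0.06,0,0,0,0,0,0.08,0.06,0,0,0,-0.006,0.035,0.1,0.06,0,0,0,-0.012,0.075,0.11,0.06,0,0,0,-0.018,0.115,0.112,0.06,0,0,0,-0.025,0.155,0.112,0.06,0,0,0,-0.032,0.195,0.112,0.06,0,0,0,-0.039,0.235,0.112,0.06])

```text
t: 7.97
tcp_pos: [466.4, 276.4, 161.9]
tcp_rot: [[-0.986, -0.165, 0.003], [-0.165, 0.986, 0.001], [-0.003, 0.001, -1.0]]
contact_force: [0.4, 0.5, -0.0]
finger_gap: 59.6
gripper_force: 0.0
```

Request:
jog_arm(steps=[0,0,0,-0.006,0.035,0,0.06,0,0,0,-0.006,0.035,0,0.06])

```text
t: 8.13
tcp_pos: [460.0, 315.1, 161.8]
tcp_rot: [[-0.985, -0.172, 0.003], [-0.172, 0.985, 0.005], [-0.004, 0.004, -1.0]]
contact_force: [0.5, 0.6, -0.7]
finger_gap: 60.0
gripper_force: 0.0
```

```bash
python3 look.py top scene
```

```text
t 8.13 tcp [460.  315.1 161.8] gap 59.99193335045023 F [ 0.5  0.6 -0.7]
top
wheel 3584 485.6 273.0 110.1 485.0 264.3 59.7 [158 163 135]
jars 137 492.3 225.0 19.2 492.5 224.9 91.8 [16 71 28]
jars 103 454.6 310.6 19.8 450.3 309.3 92.2 [47 17 11]
tjars 126 600.3 40.7 19.3 599.9 39.8 37.8 [140  17   4]
tjars 133 504.5 39.1 19.1 503.8 39.0 38.0 [167  98   0]
vase 135 436.0 -256.4 32.0 435.6 -256.3 114.3 [156 167 154]
scene
wheel 3084 484.6 270.7 112.3 497.4 265.8 60.9 [163 150 135]
jars 125 453.5 310.9 21.9 457.1 307.8 92.3 [26 14  3]
jars 137 490.8 224.7 21.1 493.6 222.9 92.4 [18 67 31]
tjars 152 504.3 38.5 19.9 506.5 37.3 38.5 [147  93  21]
tjars 179 599.9 39.0 19.4 602.3 38.0 38.5 [125  21  11]
vase 284 435.4 -255.6 34.3 437.6 -258.0 114.1 [67 69 63]
wvase 54 452.6 342.5 11.9 453.9 343.0 174.4 [4 0 8]
wvase 64 465.2 277.0 11.2 468.2 274.0 174.9 [15 14 15]
```

Request:
jog_arm(steps=[0,0,0,-0.007,0.002,-0.03,0.06,0,0,0,-0.007,0.002,-0.06,0.06,0,0,0,-0.007,0.002,-0.086,0.06,0,0,0,-0.007,0.002,-0.086,0.06,0,0,0,-0.007,0.002,-0.086,0.03,0,0,0,-0.007,0.002,-0.086,0.03,0,0,0,-0.007,0.002,-0.086,0.03,0,0,0,-0.007,0.002,-0.086,0.03])

```text
t: 8.9
tcp_pos: [455.0, 311.7, 76.1]
tcp_rot: [[-0.986, -0.165, 0.003], [-0.165, 0.986, 0.002], [-0.004, 0.001, -1.0]]
contact_force: [-0.0, 0.5, -0.7]
finger_gap: 36.6
gripper_force: 59.9
```

Request:
jog_arm(steps=[0,0,0,0,0,0.03,0.03,0,0,0,0,0,0.07,0.03,0,0,0,0.012,-0.03,0.085,0.03,0,0,0,0.026,-0.065,0.085,0.03,0,0,0,0.04,-0.1,0.085,0.03,0,0,0,0.054,-0.135,0.085,0.03,0,0,0,0.068,-0.17,0.085,0.03,0,0,0,0.082,-0.205,0.085,0.03])

```text
t: 9.57
tcp_pos: [536.4, 104.5, 160.7]
tcp_rot: [[-0.986, -0.166, 0.003], [-0.166, 0.986, 0.0], [-0.003, -0.0, -1.0]]
contact_force: [1.7, -0.1, -0.6]
finger_gap: 36.2
gripper_force: 60.2
```

Request:
jog_arm(steps=[0,0,0,0.015,-0.036,0,0.03,0,0,0,0.03,-0.072,0,0.03,0,0,0,0.046,-0.108,0,0.03,0,0,0,0.063,-0.145,-0.01,0.03,0,0,0,0.063,-0.15,-0.04,0.03,0,0,0,0.063,-0.15,-0.07,0.03,0,0,0,0.063,-0.15,-0.1,0.03])

```text
t: 10.15
tcp_pos: [600.3, -45.6, 59.9]
tcp_rot: [[-0.987, -0.163, 0.004], [-0.163, 0.987, -0.001], [-0.004, -0.001, -1.0]]
contact_force: [0.4, -0.4, -0.5]
finger_gap: 36.9
gripper_force: 60.3
```

Request:
jog_arm(steps=[0,0,0,0,0,-0.025,0.03,0,0,0,0,0,-0.037,0.03,0,0,0,0,0,-0.038,0.03,0,0,0,0,0,-0.038,0.06,0,0,0,0,0,-0.038,0.06,0,0,0,0,0,-0.038,0.06,0,0,0,0,0,0,0.06,0,0,0,0,0,0.04,0.06])

```text
t: 10.82
tcp_pos: [595.4, -43.2, 97.4]
tcp_rot: [[-0.986, -0.165, -0.007], [-0.165, 0.986, 0.001], [0.007, 0.002, -1.0]]
contact_force: [0.6, -0.0, 0.7]
finger_gap: 59.7
gripper_force: 0.0
```

```bash
python3 look.py top scene
```

```text
t 10.82 tcp [595.4 -43.2  97.4] gap 59.691359946782136 F [ 0.6 -0.   0.7]
top
wheel 4178 486.3 273.1 110.6 484.1 274.3 59.7 [162 163 137]
jars 136 491.9 224.8 18.8 492.1 224.5 91.5 [ 8 38  9]
vase 132 436.0 -256.5 31.8 435.9 -256.6 114.0 [162 172 156]
scene
wheel 3295 485.5 272.0 111.6 493.8 269.8 60.9 [169 155 139]
jars 135 492.2 222.9 21.6 493.8 223.1 92.7 [ 7 37 16]
tjars 36 502.8 31.4 14.8 501.5 26.4 38.4 [162 101  24]
tjars 177 600.0 39.6 19.8 602.2 38.1 38.5 [67  5  3]
tjars 187 598.2 -44.1 20.7 600.7 -44.8 38.6 [24 16 12]
vase 281 436.6 -256.9 33.3 437.5 -257.9 114.1 [75 77 72]
```

Request:
jog_arm(steps=[0,0,0,-0.01,0.03,0.03,0.06,0,0,0,-0.024,0.063,0.05,0.06,0,0,0,-0.039,0.1,0.061,0.06,0,0,0,-0.054,0.137,0.061,0.06,0,0,0,-0.069,0.174,0.061,0.06,0,0,0,-0.084,0.211,0.061,0.06,0,0,0,-0.098,0.246,0.061,0.06,0,0,0,-0.1075,0.27,0.061,0.06])

```text
t: 11.58
tcp_pos: [489.4, 228.9, 160.8]
tcp_rot: [[-0.986, -0.167, 0.001], [-0.167, 0.986, 0.001], [-0.001, 0.001, -1.0]]
contact_force: [0.2, -0.3, 1.0]
finger_gap: 59.7
gripper_force: 0.0
```

Request:
jog_arm(steps=[0,0,0,0,0,-0.03,0.06,0,0,0,0,0,-0.06,0.06,0,0,0,0,0,-0.086,0.06,0,0,0,0,0,-0.086,0.06,0,0,0,0,0,-0.086,0.03,0,0,0,0,0,-0.086,0.03,0,0,0,0,0,-0.086,0.03,0,0,0,0,0,-0.086,0.03])

```text
t: 12.25
tcp_pos: [492.5, 226.5, 76.0]
tcp_rot: [[-0.986, -0.165, 0.004], [-0.165, 0.986, 0.001], [-0.004, 0.001, -1.0]]
contact_force: [-0.1, 0.1, -0.8]
finger_gap: 36.4
gripper_force: 59.9
```

Request:
jog_arm(steps=[0,0,0,0,0,0.03,0.03,0,0,0,0,0,0.07,0.03,0,0,0,0,-0.035,0.085,0.03,0,0,0,0.002,-0.073,0.085,0.03,0,0,0,0.004,-0.111,0.085,0.03,0,0,0,0.005,-0.149,0.085,0.03,0,0,0,0.006,-0.187,0.085,0.03,0,0,0,0.008,-0.225,0.085,0.03])

```text
t: 12.92
tcp_pos: [499.1, -0.7, 160.5]
tcp_rot: [[-0.986, -0.165, 0.003], [-0.165, 0.986, -0.0], [-0.003, -0.001, -1.0]]
contact_force: [1.0, 0.2, -1.5]
finger_gap: 36.5
gripper_force: 60.3
```

Request:
jog_arm(steps=[0,0,0,0,-0.03,-0.01,0.03,0,0,0,0,-0.045,-0.04,0.03,0,0,0,0,-0.045,-0.075,0.03,0,0,0,0,-0.045,-0.11,0.03,0,0,0,0,-0.045,-0.13,0.03,0,0,0,0,-0.045,-0.138,0.03,0,0,0,0,-0.045,-0.138,0.03,0,0,0,0,-0.045,-0.138,0.06])

```text
t: 13.58
tcp_pos: [500.1, -44.3, 22.4]
tcp_rot: [[-0.986, -0.165, 0.002], [-0.165, 0.986, -0.001], [-0.002, -0.001, -1.0]]
contact_force: [-0.0, 0.6, -0.5]
finger_gap: 47.3
gripper_force: 0.0
```

Request:
jog_arm(steps=[0,0,0,0,0,0,0.06,0,0,0,0,0,0.001,0.06,0,0,0,0,0,0.04,0.06,0,0,0,0,0,0.08,0.06,0,0,0,0,0,0.12,0.085,0,0,0,0,0,0.16,0.085])

```text
t: 14.08
tcp_pos: [498.5, -43.7, 183.4]
tcp_rot: [[-0.986, -0.165, 0.001], [-0.165, 0.986, -0.0], [-0.001, -0.0, -1.0]]
contact_force: [0.8, 0.6, -0.2]
finger_gap: 81.8
gripper_force: 0.0
```

```bash
python3 look.py top scene
```

```text
t 14.08 tcp [498.5 -43.7 183.4] gap 81.75844623203282 F [ 0.8  0.6 -0.2]
top
wheel 4336 485.4 273.4 110.5 484.6 272.7 59.7 [158 164 135]
vase 133 436.1 -256.5 31.8 435.5 -256.7 113.9 [157 166 152]
scene
wheel 3518 485.7 271.4 113.4 492.3 268.0 60.9 [161 149 133]
tjars 154 502.9 39.8 20.8 506.6 37.0 38.5 [112  69  13]
tjars 163 499.8 -43.5 19.4 502.1 -45.0 38.4 [21 72 36]
tjars 178 600.8 40.9 20.4 602.3 38.1 38.5 [126  13   6]
tjars 188 599.2 -43.4 19.4 600.8 -45.0 38.6 [49 15  6]
vase 281 435.5 -255.7 33.9 437.0 -257.7 113.9 [73 77 68]
```

Request:
jog_arm(steps=[0,0,0,-0.01,-0.033,0,0.085,0,0,0,-0.021,-0.07,0,0.085,0,0,0,-0.032,-0.107,0,0.085,0,0,0,-0.043,-0.144,0,0.085,0,0,0,-0.054,-0.18,0,0.085,0,0,0,-0.064,-0.2115,0,0.085,0,0,0,-0.064,-0.2115,0,0.085,0,0,0,-0.064,-0.2115,0,0.085])

```text
t: 14.85
tcp_pos: [434.3, -256.7, 180.9]
tcp_rot: [[-0.987, -0.162, 0.0], [-0.162, 0.987, 0.0], [-0.0, 0.0, -1.0]]
contact_force: [0.4, 0.7, 0.1]
finger_gap: 85.0
gripper_force: 0.0
```

```bash
python3 look.py top scene | grep -v jars
```

```text
t 14.85 tcp [ 434.3 -256.7  180.9] gap 84.97395347309752 F [0.4 0.7 0.1]
top
wheel 4339 486.2 273.2 110.6 484.6 272.6 59.8 [159 163 136]
scene
wheel 3509 486.5 273.2 112.5 492.2 268.0 60.9 [165 152 136]
vase 282 436.4 -257.0 33.2 437.2 -258.2 113.9 [70 73 67]
```

Request:
jog_arm(steps=[0,0,0,0,0,-0.03,0.085,0,0,0,0,0,-0.055,0.085,0,0,0,0,0,-0.08,0.085,0,0,0,0,0,-0.105,0.085,0,0,0,0,0,-0.105,0.085,0,0,0,0,0,-0.105,0.055,0,0,0,0,0,-0.105,0.055,0,0,0,0,0,-0.105,0.055])

```text
t: 15.62
tcp_pos: [436.4, -255.8, 77.9]
tcp_rot: [[-0.986, -0.166, 0.003], [-0.166, 0.986, -0.002], [-0.003, -0.002, -1.0]]
contact_force: [0.6, 0.0, -2.6]
finger_gap: 63.5
gripper_force: 66.0
```

Request:
jog_arm(steps=[0,0,0,0,0,0,0.055,0,0,0,0,0,0.005,0.055,0,0,0,0,0,0.02,0.055,0,0,0,0,0,0.045,0.055,0,0,0,0,0,0.07,0.055,0,0,0,0,0,0.09,0.055,0,0,0,0,0,0.1,0.055,0,0,0,0,0,0.1,0.055])

```text
t: 16.28
tcp_pos: [436.5, -256.7, 179.2]
tcp_rot: [[-0.986, -0.165, 0.005], [-0.165, 0.986, -0.004], [-0.004, -0.004, -1.0]]
contact_force: [0.1, -0.4, -2.4]
finger_gap: 63.6
gripper_force: 66.7
```

```bash
cat > vase.py <<'E'
from h import *
# vase axis from side points in both views: bbox in world
import sys
z0,z1=map(float,sys.argv[1:3]);cx,cy=map(float,sys.argv[3:5])
for c in ("scene","top"):
    im,d=capture(c);W=world(c,d);save("v_"+c+".png",im)
    for a in np.arange(z0,z1,10):
        m=(W[...,2]>a)&(W[...,2]<a+10)&(np.hypot(W[...,0]-cx,W[...,1]-cy)<50)
        p=W[m]
        if len(p)<15: continue
        f=lambda q:np.hypot(p[:,0]-q[0],p[:,1]-q[1])-32
        r=optimize.least_squares(f,[cx,cy],loss="soft_l1",f_scale=2)
        print(c,a,len(p),r.x.round(1),"rms",np.sqrt(np.median(f(r.x)**2)).round(1),"zmax",p[:,2].max().round(1))
E
python3 look.py; python3 vase.py 80 230 436 -256
```

```text
t 16.28 tcp [ 436.5 -256.7  179.2] gap 63.64271760894316 F [ 0.1 -0.4 -2.4]
scene 100.0 50 [ 435.4 -258.4] rms 0.8 zmax 110.0
scene 110.0 87 [ 435.8 -258.2] rms 0.5 zmax 120.0
scene 120.0 98 [ 435.8 -258.1] rms 0.8 zmax 129.9
scene 130.0 90 [ 436.1 -257.5] rms 0.6 zmax 140.0
scene 140.0 108 [ 436.2 -257.6] rms 0.6 zmax 149.9
scene 150.0 96 [ 436. -257.] rms 0.6 zmax 160.0
scene 160.0 104 [ 436.3 -256.6] rms 0.9 zmax 169.8
scene 170.0 133 [ 436.8 -257.6] rms 1.1 zmax 180.0
scene 180.0 197 [ 438.1 -257.1] rms 2.4 zmax 190.0
scene 190.0 246 [ 439.1 -257.5] rms 2.8 zmax 200.0
scene 200.0 242 [ 438.8 -257.3] rms 3.1 zmax 209.9
scene 210.0 275 [ 437.  -257.9] rms 2.7 zmax 219.9
scene 220.0 122 [ 439.5 -257.9] rms 9.4 zmax 229.9
```

Request:
jog_arm(steps=[0,0,0,0.001,0.012,0,0.055,0,0,0,0.003,0.037,0,0.055,0,0,0,0.007,0.07,0,0.055,0,0,0,0.01,0.105,0,0.055,0,0,0,0.013,0.14,0,0.055,0,0,0,0.016,0.175,0,0.055,0,0,0,0.02,0.21,0,0.055,0,0,0,0.023,0.245,0,0.055])

```text
t: 17.05
tcp_pos: [455.9, -7.9, 174.2]
tcp_rot: [[-0.986, -0.165, -0.004], [-0.165, 0.986, 0.001], [0.003, 0.002, -1.0]]
contact_force: [1.4, 0.6, -1.6]
finger_gap: 63.8
gripper_force: 66.8
```

Request:
jog_arm(steps=[0,0,0,0.003,0.035,0,0.055,0,0,0,0.007,0.07,0,0.055,0,0,0,0.01,0.105,0,0.055,0,0,0,0.013,0.14,0,0.055,0,0,0,0.016,0.175,0,0.055,0,0,0,0.02,0.21,0,0.055,0,0,0,0.024,0.245,0,0.055,0,0,0,0.0255,0.268,0,0.055])

```text
t: 17.72
tcp_pos: [481.6, 260.7, 174.0]
tcp_rot: [[-0.986, -0.167, -0.003], [-0.167, 0.986, 0.0], [0.003, 0.001, -1.0]]
contact_force: [0.3, -0.6, -2.7]
finger_gap: 63.6
gripper_force: 66.9
```

Request:
jog_arm(steps=[0,0,0,0.001,0.0167,0,0.055,0,0,0,0.001,0.0167,-0.005,0.055,0,0,0,0.001,0.0167,-0.02,0.055,0,0,0,0.001,0.0167,-0.02,0.055])

```text
t: 18.05
tcp_pos: [480.6, 273.2, 151.6]
tcp_rot: [[-0.986, -0.166, -0.008], [-0.166, 0.986, -0.004], [0.008, -0.002, -1.0]]
contact_force: [-1.6, -0.8, -3.6]
finger_gap: 63.7
gripper_force: 67.0
```

```bash
python3 look.py scene top; python3 vase.py 70 180 486 273
```

```text
t 18.05 tcp [480.6 273.2 151.6] gap 63.68633574924232 F [-1.6 -0.8 -3.6]
scene
wheel 2913 486.2 273.0 112.6 502.6 260.3 60.9 [133 122 110]
jars 121 483.7 267.6 31.3 497.9 254.3 95.1 [141 146 134]
tjars 153 503.2 37.1 20.8 506.6 37.1 38.4 [149  93  24]
tjars 176 525.2 -70.2 20.0 527.8 -71.7 38.4 [22 69 30]
tjars 177 600.2 38.7 19.5 602.3 37.9 38.4 [127  24  17]
tjars 187 599.6 -42.9 20.0 600.8 -44.8 38.6 [47 13  5]
wvase 81 474.1 293.2 19.0 471.3 297.2 175.4 [82 86 80]
wvase 187 492.2 260.4 36.0 501.3 253.1 174.2 [78 82 76]
top
wheel 3115 485.9 272.5 110.0 478.7 256.1 59.6 [164 174 154]
jars 22 471.2 247.4 18.0 469.3 244.7 94.1 [71 78 63]
tjars 126 598.8 -43.2 18.8 598.1 -43.1 38.1 [55 26 14]
tjars 130 600.2 39.1 19.6 599.6 39.4 37.5 [144  15   8]
tjars 128 525.2 -70.3 18.9 524.8 -70.3 37.6 [18 75 27]
tjars 130 504.6 39.5 19.0 504.0 39.3 37.6 [166  97   0]
wvase 34 462.8 254.4 20.0 461.5 252.3 174.9 [141 152 136]
scene 80.0 68 [480.7 272.3] rms 1.0 zmax 89.9
scene 90.0 72 [480.5 271.8] rms 1.1 zmax 99.9
scene 100.0 85 [480.6 272.1] rms 1.2 zmax 110.0
scene 110.0 82 [481.  272.7] rms 0.9 zmax 120.0
scene 120.0 78 [480.7 272.5] rms 0.9 zmax 130.0
scene 130.0 91 [481.  273.2] rms 1.0 zmax 139.9
scene 140.0 75 [481.2 272.3] rms 0.8 zmax 150.0
scene 150.0 83 [480.4 269.3] rms 2.2 zmax 160.0
scene 160.0 130 [480.2 266.7] rms 2.6 zmax 169.9
scene 170.0 140 [480.9 268.1] rms 2.4 zmax 180.0
top 80.0 39 [490.3 266. ] rms 3.0 zmax 89.8
top 90.0 20 [484.1 271.8] rms 0.6 zmax 98.7
top 100.0 24 [484.5 271.9] rms 0.8 zmax 109.6
top 110.0 22 [484.2 272.4] rms 1.2 zmax 119.8
top 120.0 15 [485.1 271.1] rms 0.8 zmax 129.9
top 130.0 21 [483.5 273. ] rms 0.9 zmax 138.9
top 140.0 23 [483.4 273.8] rms 0.5 zmax 149.5
top 150.0 15 [483.7 273.4] rms 0.7 zmax 159.7
top 160.0 29 [485.4 269.5] rms 1.8 zmax 169.3
top 170.0 20 [484.6 273.4] rms 0.9 zmax 178.9
```

The green jar was knocked to (525,-70), but it's still upright in the tray. The vase is still swinging, so I'll let it settle before lowering.

Request:
jog_arm(steps=[0,0,0,0,0,0,0.055,0,0,0,0,0,0,0.055,0,0,0,0,0,-0.005,0.055,0,0,0,0,0,-0.01,0.055,0,0,0,0,0,-0.01,0.055,0,0,0,0,0,-0.01,0.055,0,0,0,0,0,-0.01,0.055,0,0,0,0,0,-0.01,0.055])

```text
t: 18.92
tcp_pos: [484.3, 274.4, 146.1]
tcp_rot: [[-0.986, -0.165, 0.0], [-0.165, 0.986, 0.0], [-0.0, 0.0, -1.0]]
contact_force: [-0.3, -0.5, -2.8]
finger_gap: 63.6
gripper_force: 67.0
```

```bash
python3 look.py scene|egrep "^t |wheel|green"; python3 vase.py 80 150 486 273; python3 -c "
from plant import sense;s=sense();print(s['tcp_pos'])"
```

```text
t 18.92 tcp [484.3 274.4 146.1] gap 63.57107722394581 F [-0.3 -0.5 -2.8]
wheel 2846 483.0 271.4 113.4 502.1 259.1 60.8 [86 80 71]
scene 80.0 71 [483.1 273. ] rms 0.9 zmax 89.9
scene 90.0 81 [483.1 273.2] rms 0.8 zmax 99.9
scene 100.0 74 [483.6 273.7] rms 0.8 zmax 109.8
scene 110.0 83 [483.2 273.8] rms 1.0 zmax 119.9
scene 120.0 87 [482.8 274.3] rms 0.9 zmax 129.9
scene 130.0 71 [483.5 274.3] rms 0.9 zmax 139.9
scene 140.0 78 [483.4 272. ] rms 1.4 zmax 149.8
top 80.0 19 [486.6 272.5] rms 1.5 zmax 89.7
top 90.0 19 [486.8 272. ] rms 1.7 zmax 98.9
top 100.0 20 [485.4 273. ] rms 0.5 zmax 109.5
top 110.0 18 [486.5 272.3] rms 0.9 zmax 119.3
top 120.0 24 [486.8 272.5] rms 1.2 zmax 130.0
top 130.0 18 [484.7 275.3] rms 0.4 zmax 139.6
top 140.0 16 [486.1 272.6] rms 1.2 zmax 149.4
[484.41823468 274.43998172 146.22962734]
```

Request:
jog_arm(steps=[0,0,0,0.001,0,-0.003,0.055,0,0,0,0.001,0,-0.006,0.055,0,0,0,0.001,0,-0.008,0.055,0,0,0,0.001,0,-0.009,0.055,0,0,0,0.001,0,-0.0095,0.055,0,0,0,0.001,0,-0.0095,0.055,0,0,0,0.001,0,-0.0095,0.055])

```text
t: 19.65
tcp_pos: [485.5, 274.3, 137.5]
tcp_rot: [[-0.986, -0.165, 0.001], [-0.165, 0.986, -0.0], [-0.001, -0.0, -1.0]]
contact_force: [-2.0, -2.3, 6.9]
finger_gap: 63.5
gripper_force: 67.5
```

```bash
python3 vase.py 60 150 486 273
```

```text
scene 60.0 291 [487.8 269.9] rms 6.7 zmax 69.9
scene 70.0 72 [483.9 273.1] rms 0.7 zmax 79.6
scene 80.0 73 [484.  273.1] rms 0.8 zmax 89.9
scene 90.0 83 [484.1 273.6] rms 0.8 zmax 100.0
scene 100.0 76 [484.1 273.9] rms 1.0 zmax 109.8
scene 110.0 77 [484.3 273.9] rms 1.1 zmax 119.9
scene 120.0 77 [484.2 274.5] rms 1.0 zmax 129.9
scene 130.0 63 [483.9 271.2] rms 1.9 zmax 139.4
scene 140.0 120 [483.2 268. ] rms 2.4 zmax 149.9
top 60.0 170 [479.7 266. ] rms 6.9 zmax 70.0
top 70.0 23 [487.5 271.5] rms 1.5 zmax 79.7
top 80.0 18 [485.6 273.5] rms 0.4 zmax 89.9
top 90.0 21 [485.7 273.6] rms 1.1 zmax 99.1
top 100.0 19 [487.8 271.7] rms 0.6 zmax 110.0
top 110.0 19 [487.8 272.5] rms 1.2 zmax 119.5
top 120.0 19 [486.3 274.1] rms 0.6 zmax 129.7
top 130.0 17 [486.6 273.3] rms 1.4 zmax 139.5
top 140.0 24 [487.4 270.6] rms 1.5 zmax 149.2
```

Request:
jog_arm(steps=[0,0,0,0,0,0,0.072,0,0,0,0,0,0,0.085,0,0,0,0,0,0.0,0.085,0,0,0,0,0,0.01,0.085,0,0,0,0,0,0.035,0.085,0,0,0,0,0,0.06,0.085,0,0,0,0,0,0.09,0.085,0,0,0,0,0,0.12,0.085])

```text
t: 20.42
tcp_pos: [484.9, 274.2, 258.0]
tcp_rot: [[-0.986, -0.165, -0.0], [-0.165, 0.986, -0.0], [0.001, -0.0, -1.0]]
contact_force: [-0.5, 0.0, -0.5]
finger_gap: 84.8
gripper_force: 0.0
```

Request:
jog_arm(steps=[0,0,0,0.012,-0.036,0.0,0.06,0,0,0,0.024,-0.072,0.0,0.06,0,0,0,0.035,-0.11,0.0,0.05,0,0,0,0.047,-0.147,0,0.05,0,0,0,0.058,-0.184,0,0.05,0,0,0,0.07,-0.221,0,0.05,0,0,0,0.082,-0.258,0,0.05,0,0,0,0.094,-0.295,0,0.05])

```text
t: 21.08
tcp_pos: [579.7, -22.5, 257.4]
tcp_rot: [[-0.986, -0.165, 0.001], [-0.165, 0.986, 0.0], [-0.001, -0.0, -1.0]]
contact_force: [1.9, 0.3, 0.3]
finger_gap: 50.0
gripper_force: 0.0
```

```bash
python3 look.py top scene; python3 vase.py 70 180 486 273
python3 - <<'E'
from h import *
d=capture("scene")[1]
for c,d in(("scene",d),("top",capture("top")[1])):
  for lo in range(105,205,20):
    for o in blobs(c,d,lo,lo+20,(590,700,-300,-180),8): print(c,lo,o[0],*o[1])
E
```

```text
t 21.08 tcp [579.7 -22.5 257.4] gap 49.96440604090944 F [1.9 0.3 0.3]
top
wheel 3115 485.8 273.3 110.3 486.1 282.4 59.8 [162 172 151]
jars 28 492.8 286.9 21.6 496.5 294.3 93.7 [59 62 50]
jars 31 475.1 255.8 23.4 467.9 250.7 92.5 [156 168 148]
tjars 127 598.6 -43.3 18.9 598.1 -42.9 37.4 [49 15  0]
tjars 129 524.9 -70.4 18.8 524.6 -70.3 37.9 [17 74 29]
wvase 173 485.8 272.0 32.1 485.2 272.4 173.6 [59 62 50]
scene
wheel 2809 486.7 273.0 112.6 502.1 259.3 60.9 [78 84 77]
jars 127 487.2 268.3 33.3 502.9 255.7 93.7 [145 151 139]
tjars 153 504.8 39.2 20.1 506.5 37.2 38.4 [152  94  23]
tjars 172 524.3 -70.6 19.8 527.5 -71.7 38.5 [18 68 32]
tjars 179 599.7 40.1 20.0 602.5 37.9 38.4 [130  21  16]
tjars 189 598.5 -44.6 20.4 601.0 -44.8 38.6 [47 16  3]
wvase 253 485.0 272.1 34.0 487.0 271.4 172.6 [80 85 75]
scene 70.0 70 [484.3 272.9] rms 1.0 zmax 79.9
scene 80.0 77 [484.6 273. ] rms 0.9 zmax 89.8
scene 90.0 71 [484.8 273.4] rms 1.0 zmax 99.7
scene 100.0 79 [484.5 273.1] rms 1.2 zmax 110.0
scene 110.0 86 [484.6 272.9] rms 1.1 zmax 119.9
scene 120.0 76 [485.1 273.5] rms 0.8 zmax 130.0
scene 130.0
[... 369 characters left out ...]
100.0 42 [487.2 268.9] rms 1.6 zmax 108.9
top 110.0 47 [485.3 270.4] rms 2.7 zmax 119.9
top 120.0 45 [484.7 270.6] rms 2.7 zmax 130.0
top 130.0 53 [484.6 270.2] rms 2.2 zmax 140.0
top 140.0 55 [483.7 271.2] rms 2.6 zmax 150.0
top 150.0 50 [484.3 269.6] rms 2.8 zmax 160.0
top 160.0 63 [486.4 270.6] rms 2.5 zmax 169.9
top 170.0 132 [485.6 272.8] rms 2.6 zmax 179.7
scene 105 29 644.3 -238.8 6.7 647.4 -239.7
scene 125 46 644.6 -238.8 6.6 647.5 -239.6
scene 145 44 644.9 -239.3 6.5 647.6 -239.5
scene 165 49 644.5 -238.7 6.8 647.7 -239.5
scene 185 53 644.7 -238.9 6.7 647.6 -239.6
top 125 9 640.7 -237.2 6.3 638.6 -235.4
top 145 9 640.4 -236.3 6.0 638.6 -234.9
top 185 11 640.0 -236.4 5.5 637.7 -235.5
```

Request:
jog_arm(steps=[0,0,0,0.01,-0.035,0.0,0.05,0,0,0,0.021,-0.072,0.0,0.05,0,0,0,0.032,-0.109,0.0,0.05,0,0,0,0.043,-0.146,0,0.05,0,0,0,0.054,-0.183,0,0.05,0,0,0,0.063,-0.216,0,0.05,0,0,0,0.063,-0.216,0,0.05,0,0,0,0.063,-0.216,0,0.05])

```text
t: 22.05
tcp_pos: [642.6, -236.5, 256.1]
tcp_rot: [[-0.986, -0.165, -0.0], [-0.165, 0.986, 0.001], [0.0, 0.001, -1.0]]
contact_force: [0.5, 0.8, 0.1]
finger_gap: 49.8
gripper_force: 0.0
```

Request:
jog_arm(steps=[0,0,0,0,0,0,0.05,0,0,0,0,0,-0.03,0.05,0,0,0,0,0,-0.06,0.05,0,0,0,0,0,-0.085,0.05,0,0,0,0,0,-0.091,0.05,0,0,0,0,0,-0.091,0.05,0,0,0,0,0,-0.091,0.05])

```text
t: 22.63
tcp_pos: [642.5, -235.3, 166.5]
tcp_rot: [[-0.986, -0.167, 0.0], [-0.167, 0.986, -0.0], [-0.0, -0.0, -1.0]]
contact_force: [0.7, 0.8, 0.3]
finger_gap: 50.0
gripper_force: 0.0
```

Run:
```python
from h import *
print(sense()["tcp_pos"],sense()["contact_force"])
im=capture("scene")[0];save("b1.png",cv2.resize(im[120:320,120:330],None,fx=2.8,fy=2.8,interpolation=cv2.INTER_CUBIC))
```

```text
[ 642.54354876 -235.3104656   166.5346159 ] [0.71353297 0.80754243 0.33347658]
```

View pics/b1.png

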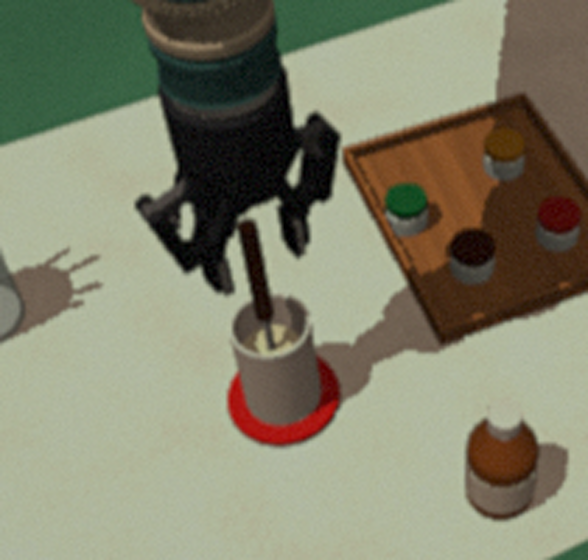

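The handle at (250,235) sits between the open fingers, and all four jars stand upright in the tray. Now I'll grip and lift.

Request:
jog_arm(steps=[0,0,0,0,0,0,0.03,0,0,0,0,0,0,0.005,0,0,0,0,0,0,0.005,0,0,0,0,0,0,0.005,0,0,0,0,0,0,0.005,0,0,0,0,0,0,0.005,0,0,0,0,0,0,0.005,0,0,0,0,0,0.002,0.005])

```text
t: 23.35
tcp_pos: [642.4, -236.8, 167.9]
tcp_rot: [[-0.986, -0.165, 0.001], [-0.165, 0.986, -0.0], [-0.001, -0.0, -1.0]]
contact_force: [-0.5, 0.1, -1.6]
finger_gap: 12.6
gripper_force: 58.4
```

Request:
jog_arm(steps=[0,0,0,0,0,0.02,0.005,0,0,0,0,0,0.045,0.005,0,0,0,0,0,0.07,0.005,0,0,0,0,0,0.1,0.005,0,0,0,0,0,0.13,0.005,0,0,0,0,0,0.16,0.005,0,0,0,0,0,0.185,0.005,0,0,0,0,0,0.188,0.005])

```text
t: 24.02
tcp_pos: [643.8, -237.3, 361.3]
tcp_rot: [[-0.986, -0.165, 0.007], [-0.165, 0.986, -0.003], [-0.007, -0.004, -1.0]]
contact_force: [0.4, 0.5, 0.5]
finger_gap: 12.9
gripper_force: 58.5
```

Request:
jog_arm(steps=[0,0,0,0,0,0,0.005,0,0,0,0,0,0,0.005,0,0,0,0,0,0,0.005,0,0,0,0,0,0,0.005])

```text
t: 24.35
tcp_pos: [641.3, -236.2, 352.8]
tcp_rot: [[-0.986, -0.165, -0.004], [-0.165, 0.986, 0.002], [0.004, 0.003, -1.0]]
contact_force: [-0.0, 0.9, -1.0]
finger_gap: 12.0
gripper_force: 58.5
```

```bash
cat > brush.py <<'E'
from h import *
import sys
cx,cy=map(float,sys.argv[1:3]);zlo,zhi=map(float,sys.argv[3:5])
print(sense()["tcp_pos"].round(1))
for c in("scene","top"):
  im,d=capture(c);W=world(c,d);save("br_"+c+".png",im)
  for a in np.arange(zlo,zhi,15):
    m=(W[...,2]>a)&(W[...,2]<a+15)&(np.hypot(W[...,0]-cx,W[...,1]-cy)<45)
    p=W[m]
    if len(p)<12: continue
    out=[a,len(p),p[:,:2].mean(0).round(1)]
    for R in(23.5,):
      f=lambda q:np.hypot(p[:,0]-q[0],p[:,1]-q[1])-R
      r=optimize.least_squares(f,[cx,cy],loss="soft_l1",f_scale=2);out+=[R,r.x.round(1),np.median(abs(f(r.x))).round(1)]
    print(c,*out,"zmin",p[:,2].min().round(1))
E
python3 brush.py 643 -237 155 310; python3 look.py top|grep wvase
```

```text
[ 641.3 -236.2  352.8]
scene 185.0 45 [ 655.4 -239. ] 23.5 [ 637.6 -235.8] 0.6 zmin 196.0
scene 200.0 122 [ 656.2 -239.9] 23.5 [ 637.7 -235.6] 0.6 zmin 200.0
scene 215.0 157 [ 655.9 -240. ] 23.5 [ 637.8 -235.5] 0.7 zmin 215.0
scene 230.0 126 [ 656.1 -239.3] 23.5 [ 637.6 -235.5] 0.6 zmin 230.1
scene 245.0 430 [ 644. -237.] 23.5 [ 634.3 -234.8] 5.1 zmin 245.2
scene 260.0 21 [ 641.8 -236.4] 23.5 [ 661.8 -248.8] 0.9 zmin 260.4
scene 275.0 23 [ 641.9 -236.3] 23.5 [ 665.2 -233.8] 0.8 zmin 276.0
scene 290.0 33 [ 645.5 -236.6] 23.5 [ 622.5 -234. ] 0.8 zmin 292.4
scene 305.0 58 [ 645.1 -237.3] 23.5 [ 622.8 -231.6] 0.9 zmin 305.0
wvase 165 486.3 272.4 32.1 485.1 272.5 173.5 [57 63 55]
```

Request:
jog_arm(steps=[0,0,0,-0.003,0.01,0.005,0.005,0,0,0,-0.01,0.032,0.01,0.005,0,0,0,-0.02,0.064,0.01,0.005,0,0,0,-0.03,0.097,0.01,0.005,0,0,0,-0.04,0.129,0.01,0.005,0,0,0,-0.05,0.161,0.01,0.005,0,0,0,-0.06,0.193,0.01,0.005,0,0,0,-0.07,0.225,0.01,0.005])

```text
t: 25.17
tcp_pos: [571.1, -9.6, 366.1]
tcp_rot: [[-0.986, -0.165, 0.001], [-0.165, 0.986, 0.0], [-0.001, 0.0, -1.0]]
contact_force: [1.1, 0.6, -0.7]
finger_gap: 12.9
gripper_force: 58.5
```

Request:
jog_arm(steps=[0,0,0,-0.01,0.032,0,0.005,0,0,0,-0.02,0.064,0,0.005,0,0,0,-0.03,0.097,0,0.005,0,0,0,-0.04,0.129,0,0.005,0,0,0,-0.05,0.161,0,0.005,0,0,0,-0.06,0.193,0,0.005,0,0,0,-0.07,0.225,0,0.005,0,0,0,-0.08,0.258,0,0.005])

```text
t: 25.83
tcp_pos: [490.8, 248.1, 366.1]
tcp_rot: [[-0.986, -0.165, 0.001], [-0.165, 0.986, 0.0], [-0.001, 0.0, -1.0]]
contact_force: [0.4, 0.1, -0.4]
finger_gap: 12.7
gripper_force: 58.5
```

Request:
jog_arm(steps=[0,0,0,-0.006,0.018,0,0.005,0,0,0,-0.0085,0.0275,0,0.005,0,0,0,-0.0085,0.0275,0,0.005,0,0,0,-0.0085,0.0275,0,0.005,0,0,0,-0.0085,0.0275,0,0.005,0,0,0,-0.0085,0.0275,0,0.005,0,0,0,-0.0085,0.0275,0,0.005,0,0,0,-0.0085,0.0275,0,0.005])

```text
t: 26.5
tcp_pos: [484.2, 272.9, 365.5]
tcp_rot: [[-0.987, -0.164, 0.0], [-0.164, 0.987, -0.0], [-0.0, -0.0, -1.0]]
contact_force: [-0.3, -0.0, -0.8]
finger_gap: 12.8
gripper_force: 58.5
```

```bash
python3 brush.py 485 272 190 320; python3 look.py scene|egrep "wvase|^t"; python3 vase.py 90 140 486 273|grep scene
python3 - <<'E'
from h import *
im=cv2.imread("pics/br_scene.png");cv2.imwrite("pics/br1.png",cv2.resize(im[20:180,280:480],None,fx=3.5,fy=3.5))
E
```

```text
[484.2 272.9 365.5]
scene 205.0 83 [494.4 262.1] 23.5 [480.7 274.4] 1.2 zmin 208.4
scene 220.0 105 [493.7 261.6] 23.5 [480.5 274.5] 1.3 zmin 220.0
scene 235.0 125 [494.5 262. ] 23.5 [480.8 274.3] 0.9 zmin 235.0
scene 250.0 150 [491.9 265.1] 23.5 [480.4 274.2] 1.4 zmin 250.0
scene 265.0 120 [484.3 270.3] 23.5 [469.8 284.3] 5.2 zmin 265.0
scene 280.0 18 [483.6 271.8] 23.5 [503.  258.6] 1.1 zmin 280.7
scene 295.0 16 [484.9 271.6] 23.5 [504.6 258.6] 0.9 zmin 297.0
scene 310.0 38 [486.1 269.6] 23.5 [471.4 287.3] 1.3 zmin 310.1
top 205.0 32 [474.4 258.1] 23.5 [484.3 274.1] 0.6 zmin 207.8
top 220.0 32 [479.6 255.6] 23.5 [484.1 274.1] 0.3 zmin 220.4
top 235.0 37 [476.3 258.1] 23.5 [484.  274.5] 0.5 zmin 235.2
top 250.0 164 [481.1 268.2] 23.5 [486.  275.9] 3.6 zmin 250.0
top 265.0 87 [480.5 270.2] 23.5 [487.1 288.6] 5.1 zmin 265.0
top 310.0 14 [480.5 269.1] 23.5 [494.8 287.2] 0.6 zmin 310.4
t 26.6 tcp [484.  273.2 365.5] gap 12.323308296264447 F [ 0.4 -0.  -1.4]
tjars 157 503.2 37.8 19.9 507.1 37.1 38.7 [146  90  20]
tjars 177 526.3 -70.2 20.5 527.7 -72.1 38.5 [14 65 30]
tjars 180 600.7 39.3 19.8 602.4 37.9 38.3 [127  28  23]
tjars 187 599.4 -43.8 19.5 600.7 -44.7 38.4 [45 14  3]
wvase 248 484.9 271.8 33.3 487.2 270.9 172.8 [82 85 77]
scene 90.0 81 [484.6 273.1] rms 0.6 zmax 99.7
scene 100.0 68 [484.6 273.4] rms 0.8 zmax 109.5
scene 110.0 89 [484.7 272.8] rms 0.8 zmax 120.0
scene 120.0 81 [484.6 273.4] rms 0.9 zmax 130.0
scene 130.0 82 [485.2 272.7] rms 1.1 zmax 140.0
```

View pics/br1.png

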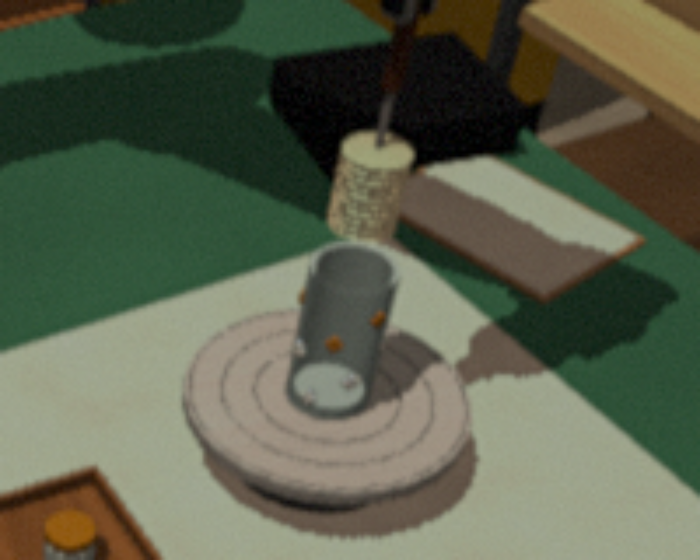

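The brush hangs vertical above the vase mouth, foot at about (360,235) and rim at (350,265). It needs about +2 mm in x and +1 mm in y before I lower it.

Request:
jog_arm(steps=[0,0,0,0.002,0.001,0,0.005,0,0,0,0.002,0.001,-0.01,0.005,0,0,0,0.002,0.001,-0.02,0.005,0,0,0,0.002,0.001,-0.03,0.005,0,0,0,0.002,0.001,-0.04,0.005,0,0,0,0.002,0.001,-0.05,0.005,0,0,0,0.002,0.001,-0.058,0.005,0,0,0,0.002,0.001,-0.058,0.005])

```text
t: 27.42
tcp_pos: [484.4, 274.3, 304.7]
tcp_rot: [[-0.986, -0.165, -0.004], [-0.165, 0.986, -0.002], [0.004, -0.001, -1.0]]
contact_force: [-0.8, -0.4, -0.5]
finger_gap: 12.8
gripper_force: 58.5
```

```bash
python3 brush.py 485 272 180 245|head; python3 look.py scene|egrep "wvase|^t"; python3 vase.py 90 140 486 273|grep scene
python3 - <<'E'
from h import *
im=cv2.imread("pics/br_scene.png")[30:170,310:450];im2=cv2.imread("pics/br_top.png")[200:320,90:210]
cv2.imwrite("pics/br2.png",np.hstack([cv2.resize(im,(400,400)),cv2.resize(im2,(400,400))]))
E
```

```text
[484.4 274.3 304.7]
scene 180.0 104 [494.3 262.4] 23.5 [480.9 275.2] 1.0 zmin 180.0
scene 195.0 204 [486.9 269.8] 23.5 [478.8 277.2] 4.1 zmin 195.0
scene 210.0 15 [483.8 272.7] 23.5 [505.1 262.6] 1.2 zmin 210.0
scene 225.0 12 [484.1 272.6] 23.5 [502.1 257.6] 1.1 zmin 227.6
scene 240.0 24 [485.5 271.1] 23.5 [505.2 259. ] 1.8 zmin 240.1
top 180.0 34 [475.6 258.8] 23.5 [484.7 275.4] 0.5 zmin 180.3
top 195.0 201 [480.7 270.5] 23.5 [491.3 282.5] 5.5 zmin 195.1
t 27.52 tcp [485.5 274.8 307. ] gap 12.500456116373233 F [ 1.   0.9 -0.8]
tjars 156 504.6 37.8 19.3 506.8 36.9 38.7 [144  90  17]
tjars 172 524.6 -70.0 20.4 527.3 -71.6 38.3 [20 69 30]
tjars 178 599.8 39.1 19.2 602.3 38.0 38.4 [121  13   8]
tjars 190 598.4 -42.9 19.9 600.9 -44.8 38.6 [45 16  9]
wvase 269 486.6 270.9 32.2 497.0 261.9 174.6 [125 125  96]
scene 90.0 79 [484.6 273. ] rms 1.0 zmax 99.9
scene 100.0 80 [484.5 273.2] rms 1.0 zmax 109.8
scene 110.0 76 [484.2 272.9] rms 1.0 zmax 119.9
scene 120.0 82 [484.9 273.2] rms 0.8 zmax 129.8
scene 130.0 87 [484.8 272.7] rms 1.0 zmax 140.0
```

View pics/br2.png

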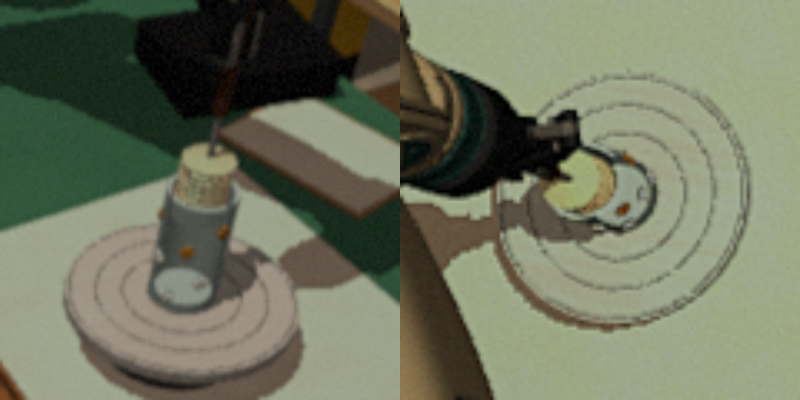

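The brush is inside the vase mouth and centred, with no contact force. Down to the floor.

Request:
jog_arm(steps=[0,0,0,0,-0.001,-0.015,0.005,0,0,0,0,-0.001,-0.03,0.005,0,0,0,0,-0.001,-0.045,0.005,0,0,0,0,-0.001,-0.06,0.005,0,0,0,0,-0.001,-0.07,0.005,0,0,0,0,-0.001,-0.075,0.005,0,0,0,0,-0.001,-0.078,0.005,0,0,0,0,-0.001,-0.078,0.005])

```text
t: 28.33
tcp_pos: [485.8, 273.9, 229.5]
tcp_rot: [[-0.986, -0.165, 0.0], [-0.165, 0.986, -0.0], [-0.0, -0.0, -1.0]]
contact_force: [-0.6, 0.6, -0.4]
finger_gap: 12.3
gripper_force: 58.5
```

Request:
jog_arm(steps=[0,0,0,0,0,-0.001,0.005,0,0,0,0,0,-0.002,0.005,0,0,0,0,0,-0.002,0.005])

```text
t: 28.58
tcp_pos: [486.2, 274.0, 228.1]
tcp_rot: [[-0.986, -0.165, 0.001], [-0.165, 0.986, 0.0], [-0.001, 0.0, -1.0]]
contact_force: [-0.6, 0.3, -0.7]
finger_gap: 12.5
gripper_force: 58.5
```

Request:
jog_arm(steps=[0,0,0,0,0,-0.001,0.005,0,0,0,0,0,-0.002,0.005,0,0,0,0,0,-0.002,0.005,0,0,0,0,0,-0.002,0.005])

```text
t: 28.92
tcp_pos: [486.5, 274.1, 227.2]
tcp_rot: [[-0.986, -0.165, 0.002], [-0.165, 0.986, 0.001], [-0.002, 0.0, -1.0]]
contact_force: [-0.1, -0.6, 3.9]
finger_gap: 12.4
gripper_force: 59.3
```

Request:
jog_arm(steps=[0,0,0,0,0,0.01,0.005,0,0,0,0,0,0.03,0.005,0,0,0,0,0,0.05,0.005,0,0,0,0,0,0.07,0.005,0,0,0,0,0,0.09,0.005,0,0,0,0,0,0.101,0.005,0,0,0,0,0,0.103,0.005,0,0,0,0,0,0.103,0.005])

```text
t: 29.58
tcp_pos: [486.2, 274.0, 329.3]
tcp_rot: [[-0.986, -0.165, 0.002], [-0.165, 0.986, 0.001], [-0.002, 0.0, -1.0]]
contact_force: [0.2, -1.1, -0.7]
finger_gap: 12.6
gripper_force: 58.9
```

```bash
python3 look.py scene|egrep "wvase|^t "; python3 vase.py 90 140 486 273|grep scene;python3 brush.py 485 272 180 245|egrep "scene|\["
```

```text
t 29.58 tcp [486.2 274.  329.3] gap 12.639165673038317 F [ 0.2 -1.1 -0.7]
wvase 239 486.5 270.8 32.2 497.6 261.1 174.8 [114 112  84]
scene 90.0 70 [484.9 273.1] rms 0.8 zmax 99.6
scene 100.0 81 [484.7 273.1] rms 1.0 zmax 110.0
scene 110.0 85 [484.6 272.8] rms 1.0 zmax 119.9
scene 120.0 81 [484.4 273.5] rms 0.8 zmax 130.0
scene 130.0 85 [485.1 272.9] rms 1.0 zmax 139.9
[485.  273.6 326.9]
scene 180.0 95 [495.2 262.3] 23.5 [481. 275.] 0.9 zmin 180.2
scene 195.0 110 [494.8 262.7] 23.5 [481.2 274.6] 1.0 zmin 195.4
scene 210.0 118 [493.5 263.8] 23.5 [481.4 274.7] 1.2 zmin 210.1
scene 225.0 152 [485.3 270.8] 23.5 [474.6 282. ] 6.3 zmin 225.0
scene 240.0 16 [485.2 271.8] 23.5 [480.5 248.7] 0.7 zmin 240.5
top 180.0 36 [477.3 257.1] 23.5 [484.7 274.3] 0.6 zmin 180.1
top 195.0 28 [480.2 256.5] 23.5 [484.6 274.6] 0.5 zmin 195.4
top 210.0 116 [480.9 267.4] 23.5 [485.8 275.7] 2.6 zmin 210.1
top 225.0 117 [480.7 270. ] 23.5 [493.7 284.8] 5.7 zmin 225.0
```

Request:
jog_arm(steps=[0,0,0,0,0,0.004,0.005,0,0,0,0,0,0.006,0.005,0,0,0,0,0,0.006,0.005,0,0,0,0,0,0.002,0.005,0,0,0,0,0,-0.01,0.005,0,0,0,0,0,-0.028,0.005,0,0,0,0,0,-0.048,0.005,0,0,0,0,0,-0.066,0.005])

```text
t: 30.5
tcp_pos: [485.2, 273.6, 260.4]
tcp_rot: [[-0.986, -0.165, -0.001], [-0.165, 0.986, -0.0], [0.001, -0.0, -1.0]]
contact_force: [-0.2, -0.3, -1.0]
finger_gap: 12.7
gripper_force: 58.9
```

Request:
jog_arm(steps=[0,0,0,0,0,-0.015,0.005,0,0,0,0,0,-0.027,0.005,0,0,0,0,0,-0.034,0.005,0,0,0,0,0,-0.0365,0.005,0,0,0,0,0,-0.037,0.005,0,0,0,0,0,-0.037,0.005])

```text
t: 31.0
tcp_pos: [485.6, 273.7, 227.4]
tcp_rot: [[-0.986, -0.165, 0.001], [-0.165, 0.986, -0.0], [-0.001, -0.0, -1.0]]
contact_force: [-3.4, -1.3, 8.9]
finger_gap: 12.6
gripper_force: 59.8
```

Request:
jog_arm(steps=[0,0,0,0,0,0.01,0.005,0,0,0,0,0,0.03,0.005,0,0,0,0,0,0.05,0.005,0,0,0,0,0,0.07,0.005,0,0,0,0,0,0.09,0.005,0,0,0,0,0,0.103,0.005,0,0,0,0,0,0.109,0.005,0,0,0,0,0,0.109,0.005])

```text
t: 31.67
tcp_pos: [486.9, 274.3, 336.6]
tcp_rot: [[-0.986, -0.165, 0.004], [-0.165, 0.986, 0.002], [-0.004, 0.001, -1.0]]
contact_force: [0.8, 0.3, -0.8]
finger_gap: 12.6
gripper_force: 58.6
```

```bash
python3 look.py scene|egrep "wvase|^t "; python3 vase.py 90 140 486 273|grep scene;python3 brush.py 485 272 180 225|egrep "scene|\["
```

```text
t 31.67 tcp [486.9 274.3 336.6] gap 12.64037589558789 F [ 0.8  0.3 -0.8]
wvase 200 485.5 270.2 33.9 498.1 260.7 174.2 [90 94 81]
scene 90.0 81 [484.6 273.2] rms 0.9 zmax 100.0
scene 100.0 72 [484.6 273. ] rms 0.7 zmax 110.0
scene 110.0 81 [484.8 272.9] rms 1.0 zmax 119.9
scene 120.0 89 [485.2 273.4] rms 0.8 zmax 129.8
scene 130.0 87 [484.8 273. ] rms 1.0 zmax 139.9
[485.3 273.6 333.4]
scene 180.0 95 [495.7 262. ] 23.5 [481.5 274.7] 1.1 zmin 180.0
scene 195.0 110 [494.7 262.2] 23.5 [481.6 274.6] 0.9 zmin 195.1
scene 210.0 109 [495.6 261.9] 23.5 [481.9 274.8] 1.0 zmin 210.0
top 180.0 38 [477.7 256.9] 23.5 [484.5 274.2] 0.4 zmin 180.2
top 195.0 34 [476.4 258. ] 23.5 [485.  274.5] 0.4 zmin 195.6
top 210.0 27 [479.3 256.3] 23.5 [485.  274.4] 0.5 zmin 211.3
```

Request:
jog_arm(steps=[0,0,0,0,0,-0.005,0.005,0,0,0,0,0,-0.018,0.005,0,0,0,0,0,-0.036,0.005,0,0,0,0,0,-0.055,0.005,0,0,0,0,0,-0.073,0.005,0,0,0,0,0,-0.09,0.005,0,0,0,0,0,-0.101,0.005,0,0,0,0,0,-0.106,0.005])

```text
t: 32.58
tcp_pos: [484.8, 273.3, 227.3]
tcp_rot: [[-0.986, -0.165, -0.002], [-0.165, 0.986, -0.001], [0.003, -0.001, -1.0]]
contact_force: [-3.4, -3.0, 18.5]
finger_gap: 12.4
gripper_force: 60.5
```

Request:
jog_arm(steps=[0,0,0,0,0,-0.002,0.005,0,0,0,0,0,-0.0025,0.005,0,0,0,0,0,-0.0025,0.005,0,0,0,0,0,-0.0025,0.005])

```text
t: 32.92
tcp_pos: [485.3, 273.5, 227.4]
tcp_rot: [[-0.986, -0.165, -0.0], [-0.165, 0.986, -0.001], [0.001, -0.001, -1.0]]
contact_force: [-3.1, -2.1, 6.7]
finger_gap: 12.2
gripper_force: 59.5
```

Request:
jog_arm(steps=[0,0,0,0,0,0.01,0.005,0,0,0,0,0,0.03,0.005,0,0,0,0,0,0.05,0.005,0,0,0,0,0,0.07,0.005,0,0,0,0,0,0.09,0.005,0,0,0,0,0,0.108,0.005,0,0,0,0,0,0.125,0.005,0,0,0,0,0,0.1395,0.005])

```text
t: 33.58
tcp_pos: [486.3, 274.1, 367.8]
tcp_rot: [[-0.986, -0.165, 0.002], [-0.165, 0.986, 0.001], [-0.003, 0.001, -1.0]]
contact_force: [0.4, 1.1, -0.5]
finger_gap: 12.5
gripper_force: 58.6
```

```bash
python3 look.py scene top|egrep "wvase|^t |wheel";  python3 vase.py 90 140 486 273|grep scene
python3 - <<'E'
from h import *
d=capture("top")[1]
for o in blobs("top",d,92,106,(590,700,-300,-180),8): print("tube",*o)
d=capture("scene")[1]
for o in blobs("scene",d,92,106,(590,700,-300,-180),8): print("tube",*o)
E
```

```text
t 33.58 tcp [486.3 274.1 367.8] gap 12.540380975787699 F [ 0.4  1.1 -0.5]
wheel 2809 485.9 271.6 112.0 502.1 259.1 60.9 [74 78 71]
wvase 254 486.9 272.8 33.4 487.1 271.2 172.8 [77 79 72]
wheel 3392 486.4 273.1 110.2 478.9 262.6 59.7 [145 159 139]
wvase 111 485.3 272.3 31.9 479.9 260.7 173.7 [156 165 147]
scene 90.0 75 [484.6 272.8] rms 0.9 zmax 100.0
scene 100.0 81 [484.7 272.9] rms 1.0 zmax 110.0
scene 110.0 79 [484.5 273. ] rms 1.0 zmax 119.8
scene 120.0 88 [485.  273.2] rms 1.1 zmax 129.9
scene 130.0 83 [484.8 273.1] rms 1.0 zmax 139.8
tube 78 [ 644.9 -236.    29.9  640.2 -237.4] 99.3 [329. 196.]
tube 235 [ 645.2 -237.4   31.1  645.8 -237.5] 98.7 [216. 237.]
```

Request:
jog_arm(steps=[0,0,0,0.003,-0.01,0,0.005,0,0,0,0.01,-0.032,0,0.005,0,0,0,0.02,-0.064,0,0.005,0,0,0,0.03,-0.096,0,0.005,0,0,0,0.04,-0.128,0,0.005,0,0,0,0.05,-0.16,0,0.005,0,0,0,0.06,-0.192,0,0.005,0,0,0,0.07,-0.225,0,0.005])

```text
t: 34.55
tcp_pos: [555.4, 46.6, 364.4]
tcp_rot: [[-0.986, -0.165, -0.002], [-0.165, 0.986, -0.0], [0.002, 0.0, -1.0]]
contact_force: [0.8, -0.3, -1.1]
finger_gap: 12.2
gripper_force: 58.6
```

Request:
jog_arm(steps=[0,0,0,0.01,-0.032,0,0.005,0,0,0,0.02,-0.064,0,0.005,0,0,0,0.03,-0.096,0,0.005,0,0,0,0.04,-0.128,0,0.005,0,0,0,0.05,-0.16,0,0.005,0,0,0,0.06,-0.192,0,0.005,0,0,0,0.07,-0.225,0,0.005,0,0,0,0.08,-0.256,0,0.005])

```text
t: 35.22
tcp_pos: [635.2, -209.7, 364.2]
tcp_rot: [[-0.986, -0.165, -0.002], [-0.165, 0.986, 0.0], [0.002, 0.001, -1.0]]
contact_force: [-0.3, -0.6, -0.5]
finger_gap: 12.7
gripper_force: 58.6
```

Request:
jog_arm(steps=[0,0,0,0.006,-0.02,0,0.005,0,0,0,0.009,-0.0285,-0.01,0.005,0,0,0,0.009,-0.0285,-0.03,0.005,0,0,0,0.009,-0.0285,-0.05,0.005,0,0,0,0.009,-0.0285,-0.06,0.005,0,0,0,0.009,-0.0285,-0.06,0.005,0,0,0,0.009,-0.0285,-0.06,0.005,0,0,0,0.009,-0.0285,-0.06,0.005])

```text
t: 35.88
tcp_pos: [645.0, -235.3, 306.5]
tcp_rot: [[-0.986, -0.166, 0.001], [-0.166, 0.986, -0.001], [-0.001, -0.001, -1.0]]
contact_force: [-0.3, -0.4, 0.9]
finger_gap: 12.8
gripper_force: 58.6
```

```bash
sed -i 's/(23.5,)/(20,23.5)/' brush.py; python3 brush.py 645 -237 115 240
python3 - <<'E'
from h import *
im=cv2.imread("pics/br_scene.png")[150:290,150:290];im2=cv2.imread("pics/br_top.png")[140:240,270:370]
cv2.imwrite("pics/br3.png",np.hstack([cv2.resize(im,(400,400)),cv2.resize(im2,(400,400))]))
E
```

```text
[ 645.  -235.3  306.5]
scene 145.0 88 [ 660.1 -239.4] 20 [ 646.  -235.9] 1.0 23.5 [ 642.  -234.9] 0.5 zmin 148.1
scene 160.0 110 [ 660.1 -239.3] 20 [ 646.  -235.8] 0.8 23.5 [ 642.  -234.9] 0.6 zmin 160.1
scene 175.0 135 [ 660.2 -239.3] 20 [ 646.  -235.9] 1.0 23.5 [ 642.  -234.9] 0.6 zmin 175.1
scene 190.0 158 [ 656.2 -237.4] 20 [ 645.6 -235.7] 1.3 23.5 [ 642.2 -234.9] 0.9 zmin 190.0
scene 205.0 309 [ 646.4 -236. ] 20 [ 639.  -234.5] 5.1 23.5 [ 631.2 -232.8] 6.5 zmin 205.0
scene 220.0 20 [ 645.9 -235.7] 20 [ 627.1 -229.3] 0.7 23.5 [ 623.7 -228.2] 0.7 zmin 221.7
scene 235.0 17 [ 646.5 -235.7] 20 [ 629.  -225.9] 0.9 23.5 [ 625.9 -224.2] 0.9 zmin 235.5
```

View pics/br3.png

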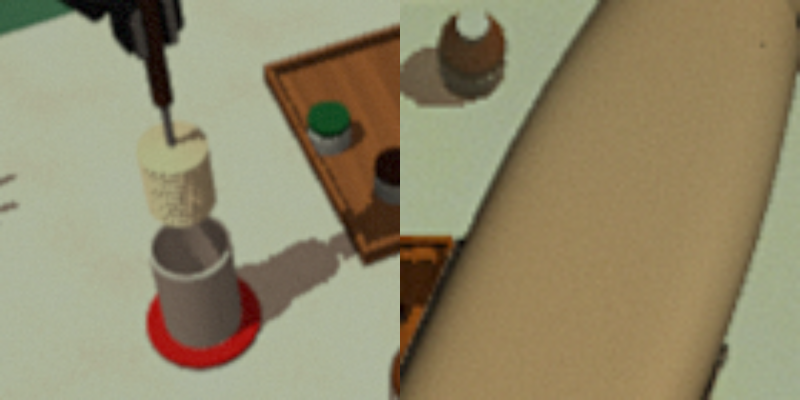

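The brush hangs straight above the tube mouth, bristle foot at (180,220) and mouth at (190,245). I'll trim by about 1 mm and lower it.

Request:
jog_arm(steps=[0,0,0,-0.0005,-0.0012,-0.01,0.005,0,0,0,-0.0005,-0.0012,-0.025,0.005,0,0,0,-0.0005,-0.0012,-0.04,0.005,0,0,0,-0.0005,-0.0012,-0.055,0.005,0,0,0,-0.0005,-0.0012,-0.07,0.005,0,0,0,-0.0005,-0.0012,-0.085,0.005,0,0,0,-0.0005,-0.0012,-0.1,0.005,0,0,0,-0.0005,-0.0012,-0.11,0.005])

```text
t: 36.65
tcp_pos: [643.7, -236.6, 193.8]
tcp_rot: [[-0.986, -0.165, -0.001], [-0.165, 0.986, 0.001], [0.001, 0.001, -1.0]]
contact_force: [-0.8, 0.6, -0.4]
finger_gap: 12.3
gripper_force: 58.6
```

Request:
jog_arm(steps=[0,0,0,0,0,-0.01,0.005,0,0,0,0,0,-0.02,0.005,0,0,0,0,0,-0.026,0.005,0,0,0,0,0,-0.028,0.005,0,0,0,0,0,-0.029,0.005,0,0,0,0,0,-0.029,0.005,0,0,0,0,0,-0.029,0.005])

```text
t: 37.23
tcp_pos: [644.8, -237.0, 167.3]
tcp_rot: [[-0.986, -0.165, 0.001], [-0.165, 0.986, -0.001], [-0.001, -0.001, -1.0]]
contact_force: [-0.4, 1.1, 2.1]
finger_gap: 12.6
gripper_force: 58.7
```

Slight floor contact. I'll release slowly, then go straight up.

Request:
jog_arm(steps=[0,0,0,0,0,0,0.016,0,0,0,0,0,0,0.022,0,0,0,0,0,0,0.035,0,0,0,0,0,0,0.05,0,0,0,0,0,0,0.05,0,0,0,0,0,0.015,0.05,0,0,0,0,0,0.05,0.05,0,0,0,0,0,0.09,0.05])

```text
t: 37.9
tcp_pos: [642.1, -235.9, 253.8]
tcp_rot: [[-0.986, -0.165, -0.007], [-0.165, 0.986, 0.003], [0.006, 0.004, -1.0]]
contact_force: [0.7, 0.7, 0.9]
finger_gap: 50.3
gripper_force: 0.0
```

Request:
jog_arm(steps=[0,0,0,0,0,0.03,0.05,0,0,0,-0.02,0.03,0.03,0.05,0,0,0,-0.04,0.06,0.03,0.05,0,0,0,-0.06,0.09,0.03,0.05,0,0,0,-0.08,0.12,0.03,0.05,0,0,0,-0.1,0.15,0.03,0.05,0,0,0,-0.12,0.18,0.03,0.05,0,0,0,-0.14,0.21,0.03,0.05])

```text
t: 38.57
tcp_pos: [503.0, -25.6, 286.6]
tcp_rot: [[-0.986, -0.165, 0.0], [-0.165, 0.986, 0.0], [-0.0, -0.0, -1.0]]
contact_force: [0.3, 0.3, 0.4]
finger_gap: 49.7
gripper_force: 0.0
```

```bash
python3 look.py scene top;  python3 brush.py 645 -237 105 210; python3 vase.py 70 140 486 273|grep scene
cp pics/br_scene.png pics/final.png
```

```text
t 38.57 tcp [503.  -25.6 286.6] gap 49.68859050268493 F [0.3 0.3 0.4]
scene
wheel 2805 482.1 270.2 113.7 502.0 259.1 60.9 [77 81 75]
jars 122 486.8 270.0 32.3 502.9 255.3 94.4 [141 149 134]
tjars 160 504.4 40.4 20.4 507.3 36.7 38.6 [147  91  19]
tjars 174 525.9 -70.6 19.2 527.6 -71.9 38.7 [17 67 31]
tjars 180 600.6 39.0 19.8 602.3 37.9 38.5 [126  23  21]
tjars 189 598.6 -44.0 20.4 601.0 -44.9 38.7 [53 25 16]
wvase 253 486.6 272.8 33.5 487.5 270.8 172.7 [78 84 76]
top
wheel 3574 485.9 273.8 110.5 482.9 270.7 59.7 [130 140 122]
jars 26 492.0 290.9 19.4 492.8 296.1 95.6 [52 59 49]
tjars 77 599.1 -45.5 19.1 598.6 -49.3 37.7 [56 20 12]
tjars 118 525.0 -70.7 18.8 523.2 -70.4 37.8 [21 75 30]
wvase 166 486.5 272.1 32.7 485.5 273.1 173.1 [58 64 52]
[500.8 -23.4 286.6]
scene 105.0 22 [ 648.7 -238.6] 20 [ 630.  -233.3] 0.6 23.5 [ 626.6 -232.3] 0.6 zmin 105.9
scene 120.0 29 [ 648.9 -238.2] 20 [ 629.9 -234.1] 1.1 23.5 [ 626.4 -233.3] 1.1 zmin 121.0
scene 135.0 39 [ 648.8 -238.5] 20 [ 630.3 -232.7] 0.9 23.5 [ 626.9 -231.6] 0.8 zmin 135.0
scene 150.0 31 [ 648.9 -238.3] 20 [ 629.6 -235.5] 1.3 23.5 [ 626.1 -235.1] 1.4 zmin 151.2
scene 165.0 34 [ 648.8 -238.6] 20 [ 629.9 -233.7] 0.9 23.5 [ 626.5 -232.8] 0.9 zmin 165.2
scene 180.0 39 [ 649.  -238.5] 20 [ 630.2 -233.3] 0.9 23.5 [ 626.8 -232.4] 1.0 zmin 180.3
scene 195.0 65 [ 646.8 -238. ] 20 [ 630.5 -228.4] 2.3 23.5 [ 627.6 -226.3] 2.4 zmin 195.2
top 195.0 25 [ 643.1 -236.2] 20 [ 634.9 -253.7] 3.2 23.5 [ 632.8 -256.6] 3.2 zmin 195.9
scene 70.0 65 [484.3 273.1] rms 1.0 zmax 79.9
scene 80.0 80 [484.3 273.3] rms 0.8 zmax 90.0
scene 90.0 70 [485.3 273.3] rms 1.1 zmax 99.7
scene 100.0 81 [484.5 273.2] rms 1.0 zmax 109.9
scene 110.0 78 [484.6 272.9] rms 0.8 zmax 119.7
scene 120.0 85 [484.8 273.1] rms 1.0 zmax 129.9
scene 130.0 88 [484.6 273.1] rms 0.9 zmax 139.9
```

View pics/final.png

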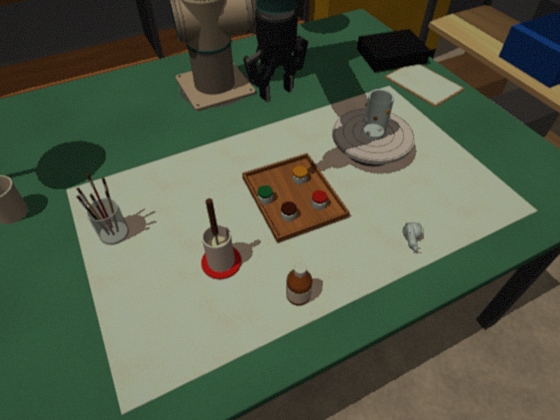

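The final picture shows the vase centred on the wheel at (376,118), the four jars upright in the tray around (292,195), and the brush upright in its tube at (213,225). The snail, glass and bottle are untouched. I'll let the arm settle, then hand in.

Request:
jog_arm(steps=[0,0,0,0,0,0,0.05,0,0,0,0,0,0,0.05,0,0,0,0,0,0,0.05,0,0,0,0,0,0,0.05])

```text
t: 39.2
tcp_pos: [504.6, -27.4, 286.3]
tcp_rot: [[-0.986, -0.164, -0.0], [-0.164, 0.986, 0.0], [0.0, 0.0, -1.0]]
contact_force: [-0.8, 0.1, 0.5]
finger_gap: 49.6
gripper_force: 0.0
```

```bash
python3 look.py scene | egrep "tjars|wvase"; python3 -c "
from plant import hand_in;print(hand_in())"
```

```text
tjars 156 503.9 38.7 19.9 506.8 37.0 38.4 [147  92  20]
tjars 170 524.4 -71.9 20.3 527.6 -71.7 38.7 [21 67 30]
tjars 180 600.6 39.1 19.9 602.6 37.9 38.8 [124  19  13]
tjars 189 597.8 -44.5 20.0 601.1 -44.9 38.6 [47 14  8]
wvase 256 487.1 272.6 33.2 487.1 270.9 172.6 [75 82 76]
the job is handed in; nothing more can be done
None
```

I handed the job in after about 39 s: all four jars present stand upright in the tray, the vase is centred on the wheel to about 1 mm and got its three bottom-to-rim strokes, and the brush is back upright in its tube with the snail, paintbrush glass and amber bottle untouched.

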